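# Put up the three-tier tasting stand

## Task

Put up the tasting stand on its steel foot from the bottom up: the largest board, then the middle one, then the smallest, and the carrying handle on top. Set each piece crosswise over the T-head below it, let it sink down fully, and lock it with a quarter turn clockwise (seen from above), so that in the end everything is seated, level and in line with the foot. Leave the tape roll, the piece of cheese and the olive jar where they are.

Things in the scene. Friction and masses are not known exactly. Their poses are not given: they have to be found in the camera images.
- stand_foot: Fixed steel foot: dark plate 130 x 80 x 12 mm, 38 mm square post, flat shoulder 30 mm above the underside. On it a T-head, as on each board: neck 11 mm diameter, crossbar 25 x 11 mm along y (SHORT side) with rounded crown, its top 22 mm above the shoulder. Origin: centre of underside; x along long side, y along short side, z up. 
- large_board: Largest wooden board 160 x 96 x 10 mm, 0.42 kg, lying flat. From its middle rises a 38 mm square steel post, faces parallel to the board's sides (grip it from above), to a shoulder 75 mm above the underside, then a T-head. In the underside a slot 30 x 16 mm along x (LONG side), 2.5 mm clearance each way on the T-head below. Origin: centre of underside; x long side, y short side, z up.
- middle_board: Middle wooden board 128 x 80 x 10 mm, 0.34 kg; post, T-head, slot and axes as the large one. Any piece enters only with its long side at 90 degrees (either way) to the piece below, sinks 22 mm to the shoulder, then turns 90 degrees clockwise seen from above (stop up to 9 beyond; other way blocked) and is in line. Light friction, no springs.
- small_board: Smallest wooden board 96 x 64 x 10 mm, 0.28 kg; post, shoulder at 75 mm, T-head, slot and axes as the large one. Origin: centre of underside; x along long side, y along short side, z up. Turning an upper piece clockwise does not undo the ones below.
- carry_handle: Handle: 38 mm square steel cap 32 mm high, same slot below along x; over it a loop 84 mm long along x with a straight wooden grip 16 mm thick, 54 mm long, along x, centre line 64 mm above the underside, 24 mm free under it. Pinch the grip across (along y) from above. Its long side is the grip's. 0.16 kg. Origin: centre of underside; z up.
- tape_roll: Bystander: roll of paper tape lying flat, 73 mm across, 19 mm high; origin at the centre of its underside.
- cheese_piece: Bystander: small yellow block of cheese, 41 x 56 x 31 mm; origin at the centre of its underside.
- jar: Bystander: olive jar with a green lid, 63 mm across, 109 mm high; origin at the centre of its underside.

How it is judged (in metres and radians):
On the way, in this order (a step that is already met when the one before it is completed fails the run):
1. large board locked on the steel foot (z of large_board in the frame of stand_foot between 0.026 and 0.034 m and horizontal distance between large_board and stand_foot below 0.009 m and angle between the x axis of large_board and the x axis of stand_foot, either way round below 0.22 rad and angle between large_board's own z axis and vertical below 0.06 rad), for 0.2 s.
2. middle board locked on the large one (z of middle_board in the frame of large_board between 0.071 and 0.079 m and horizontal distance between middle_board and large_board below 0.009 m and angle between the x axis of middle_board and the x axis of large_board, either way round below 0.22 rad and angle between middle_board's own z axis and vertical below 0.06 rad), for 0.2 s.
3. small board locked on the middle one (z of small_board in the frame of middle_board between 0.071 and 0.079 m and horizontal distance between small_board and middle_board below 0.009 m and angle between the x axis of small_board and the x axis of middle_board, either way round below 0.22 rad and angle between small_board's own z axis and vertical below 0.06 rad), for 0.2 s.
4. carrying handle locked on the small board (z of carry_handle in the frame of small_board between 0.071 and 0.079 m and horizontal distance between carry_handle and small_board below 0.009 m and angle between the x axis of carry_handle and the x axis of small_board, either way round below 0.22 rad and angle between carry_handle's own z axis and vertical below 0.06 rad), for 0.2 s.
At the end, for the whole second after the job is handed in: On the foot stand, from the bottom, large board, middle board, small board and carrying handle, each seated on the shoulder of the piece below (within 4 mm in height and 9 mm sideways), level (within 0.06 rad), turned to lie in line with the piece below (within 0.22 rad), released and at rest (all of step 1 and all of step 2 and all of step 3 and all of step 4 and linear speed of each of large_board, middle_board, small_board, carry_handle below 0.02 m/s); the robot touches nothing.
It fails at once if a bystander (tape roll, piece of cheese, jar) is pushed away by more than 25 mm (distance of any of tape_roll, cheese_piece, jar from where it was at the start of the episode above 0.025 m).
It also fails if it takes over 128 s, if anything falls off the work surface, if the arm or the gripper's body presses on something with over 40 N, if the wrist force passes 120 N, or if a joint passes its speed limit or range.

## Robot

A 6-joint arm with a two-finger parallel gripper is mounted at the origin on a cart in front of the work surface, level with it; the furniture and walls round the work are solid. World frame = base frame: x ahead of the robot, y to its left, z up, the work surface at z = 0. Lengths are in m, angles in degrees, forces in N, time in s.
With the tool pointing down it reaches from about 0.325 to 0.75 m from the base axis. Payload 7.6 kg.
Tool frame: the origin (TCP) lies midway between the tips of the shut fingers; the grasp point (between the pads) lies 19 mm behind it (pinch_z is the distance from the TCP to the grasp point, in m); z points along the fingers, y is the direction in which the jaws open and shut (so a half turn about z gives the same grasp; the last joint's range is limited). The gripper opens to 85 mm and grips with 20 to 120 N. Pads are 22 mm wide; open, the fingers measure 114 mm over their backs; the gripper's body (76 mm by 85 mm) begins 54 mm behind the grasp point. The pads swing forward as they close: fully open they stand 13 mm farther back than shut.
Start: joints at [71.946, 2.991, 80.254, -0, 96.75, -4.028], TCP at [0.127, 0.509, 0.231] pointing down, gripper open.
Joint ranges: [-166.34, 166.34], [-52.06, 124.39], [6.96, 135.62], [-60.46, 240.46], [14.63, 156.25], [-167.68, 167.68]. Speed limits (degrees/s): [147.25, 147.25, 172.46, 180, 180, 180].

## Interface

Orientations are given as a 3x3 rotation matrix whose columns are the frame's x, y, z axes.
In Python, from station import state, get_image, get_calibration, close_job, pinch_z gives the robot as it stands.
- The arm moves only by the tool send_rows, never from a script. Its argument "commands" is a list that holds one entry, the list of rows, each a list of 4 numbers: the shift along the tool's x, y, z in m, then the turn about the tool's z in rad. A call has 1 to 20 rows; each row is the pose to reach, as a shift and turn from the pose measured when the call began, along the tool's axes at that moment; what a row does not reach only later rows make up. A row lasts 1/8 s, in which the tool goes at most 62.5 mm and 10.7 degrees, less where a joint would pass 70% of its speed; a pose out of reach is approached as far as the arm can. A call with a gripper value outside its range is refused whole. "hand" is the opening, from 0 (shut) to 1 (fully open), set as the call begins (left out, the last holds). The fingers move at their own pace and stop on an object; the grip force is fixed at half the most. Time passes only in rows, so rows that repeat a pose let the fingers close. It gives the time, the measured TCP pose, the force and the opening at its end, in the units of the state.
- state(): the state, without advancing time (a new reading comes with each control period).
- get_image(name): name is "side" or "top"; returns (picture, depth): 480x640x3 uint8, red, green, blue; 480x640 float32, m along the optical axis (not along the pixel's ray), 0 where there is no reading.
- get_calibration(name): a dict with "fx", "fy", "cx", "cy" (pixels), "extrinsics" (4x4, takes a point from camera to world coordinates). Camera axes: x right, y up, looking along -z (the intrinsics and any distortion apply to the point x, -y, -z); pixel columns grow to the right and rows downward; lengths in m; the calibration is good to about 2 mm. A picture is of the moment at which its call begins. get_calibration takes no time and is no camera call.
- close_job(): hands the job in, once; it reports no verdict.
The state is a dict: "t": time; "qpos": joint angles; "qd": joint speeds; "joint_efforts": joint torques, N m; "tool_pos": TCP position; "ee_rot": TCP orientation; "contact_force": force on the tool from outside, world axes, zero at the start; "torque": the same for the moment, N m; "width": finger opening in m.
Only numpy, scipy, OpenCV 4.12 (cv2) and the standard library are available. Lean on these libraries where they do the work, as an engineer would, in place of code of your own. Each camera call takes 0.05 s, during which the arm holds its last target.

## Working session

There is one attempt and no reset: what is moved stays moved. The work goes in short steps, Python scripts to look and compute and a tool call to move; the robot and the scene stay as the last step left them, time stands still between calls to the robot, and variables do not carry over. Pictures are saved under pics/ and viewed, and the job is handed in when it is done.

Besides the shell and the picture viewer there is one more tool, called after "Emit:" as name([rows], argument=value, ...), one row to a line, values as JSON. send_rows: Moves the arm, as the interface text tells. Its arguments: {"type":"object","properties":{"commands":{"type":"array","items":{"type":"array","items":{"type":"array","items":{"type":"number"}}}},"hand":{"type":"number"}},"required":["commands"]}

```bash
ls; mkdir -p pics; python3 - <<'E'
from station import *
import cv2,numpy as np
print(state());print(pinch_z)
for n in("top","side"):
    c=get_calibration(n);print(n,c)
    im,d=get_image(n);np.savez(f"pics/{n}0.npz",im=im,d=d)
    cv2.imwrite(f"pics/{n}0.png",im[:,:,::-1]);print(d.min(),d.max())
E
```

```text
pics
{'t': 0.0, 'qpos': array([ 7.19455222e+01,  3.02753357e+00,  8.03143933e+01, -7.30939737e-04,
        9.67490024e+01, -4.02910589e+00]), 'qd': array([-0.00601775,  0.01001291, -0.01229368,  0.04254347, -0.03951301,
       -0.02292683]), 'joint_efforts': array([ 1.43763173e-04, -3.81665182e+01, -3.60183799e+01, -8.17979344e-05,
        6.19517683e-03,  1.45725897e-05]), 'tool_pos': array([0.12713155, 0.50905959, 0.23045744]), 'ee_rot': array([[-9.70188118e-01,  2.42352606e-01, -4.79804664e-04],
       [ 2.42353060e-01,  9.70186944e-01, -1.51280123e-03],
       [ 9.88689004e-05, -1.58398391e-03, -9.99998741e-01]]), 'contact_force': array([-0.46002795,  0.54521884,  0.28106043]), 'torque': array([-0.03023897,  0.00049791,  0.03231118]), 'width': 0.08484048446418951}
0.0187
top {'fx': 482.4504927254271, 'fy': 482.4504927254271, 'cx': 317.8188748561087, 'cy': 244.68428501474904, 'extrinsics': array([[-0.02667398,  0.99496629, -0.09659497,  0.45609297],
       [-0.99963653, -0.02692713, -0.00131797,  0.01556333],
       [-0.00391236,  0.0965247 ,  0.9953229 ,  0.97529424],
       [ 0.        ,  0.        ,  0.        ,  1.        ]])}
0.0 1.7884927
side {'fx': 609.338403142091, 'fy': 609.338403142091, 'cx': 321.40585346470453, 'cy': 243.55161690391256, 'extrinsics': array([[ 0.99898351, -0.02401442,  0.03814777,  0.6099472 ],
       [ 0.0448856 ,  0.45201448, -0.89088057, -1.00614018],
       [ 0.00415064,  0.89168729,  0.45263291,  0.57742926],
       [ 0.        ,  0.        ,  0.        ,  1.        ]])}
0.0 3.6192486
```

View pics/top0.png

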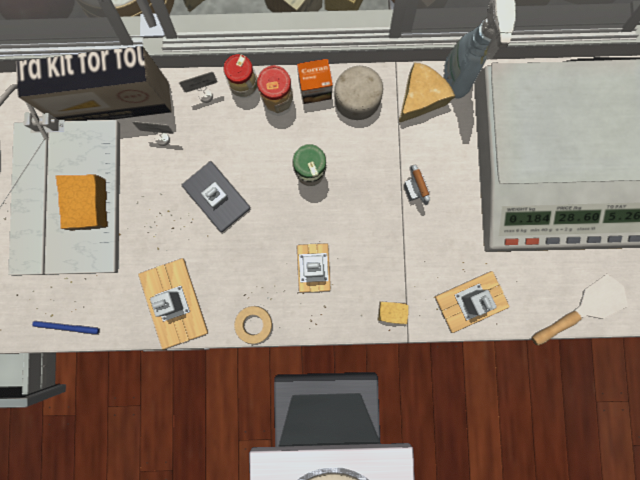

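View pics/side0.png

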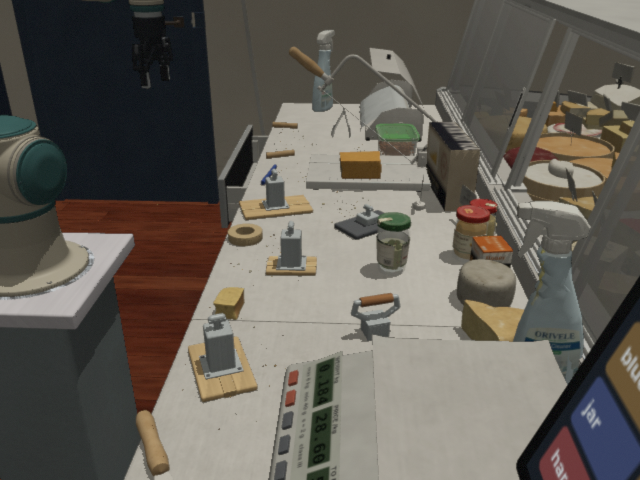

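The top view shows the foot at (215,195), large board at (172,303), small at (313,267), middle at (472,302) and handle at (417,185). The jar is at (310,163), tape at (253,325) and cheese at (393,313).

```bash
cat > h.py <<'E'
import numpy as np,cv2
from station import *
def cloud(name,d):
    c=get_calibration(name);E=c["extrinsics"]
    v,u=np.mgrid[:480,:640]
    p=np.stack([(u-c["cx"])/c["fx"]*d,-(v-c["cy"])/c["fy"]*d,-d],-1)
    return p@E[:3,:3].T+E[:3,3]
def ray(name,uv,z):
    c=get_calibration(name);E=c["extrinsics"];uv=np.atleast_2d(uv).astype(float)
    r=np.stack([(uv[:,0]-c["cx"])/c["fx"],-(uv[:,1]-c["cy"])/c["fy"],-np.ones(len(uv))],-1)@E[:3,:3].T
    s=(z-E[2,3])/r[:,2]
    return E[:3,3]+r*s[:,None]
def proj(name,p):
    c=get_calibration(name);E=c["extrinsics"]
    q=(np.atleast_2d(p)-E[:3,3])@E[:3,:3]
    return np.stack([c["cx"]+c["fx"]*q[:,0]/-q[:,2],c["cy"]-c["fy"]*q[:,1]/-q[:,2]],-1)
E
python3 - <<'E'
from h import *
a=np.load("pics/top0.npz");im,d=a["im"],a["d"]
P=cloud("top",d);Z=P[:,:,2]
print("table z",np.median(Z[220:240,260:290]),Z[220:240,260:290].std(),(d==0).sum())
for n,(u,v) in dict(foot=(215,195),large=(172,303),small=(313,267),middle=(472,302),handle=(417,185),jar=(310,163),tape=(253,325),cheese=(393,313)).items():
    w=48;sl=np.s_[v-w:v+w,u-w:u+w];z=Z[sl].ravel()
    h,_=np.histogram(z,np.arange(0.004,0.12,0.004));print(n,h)
big=cv2.resize(im[130:350,120:520],None,fx=2,fy=2,interpolation=cv2.INTER_CUBIC)
cv2.imwrite("pics/crop0.png",big[:,:,::-1])
zz=np.clip(Z/0.12,0,1)*255
cv2.imwrite("pics/z0.png",cv2.resize(zz.astype(np.uint8)[130:350,120:520],None,fx=2,fy=2,interpolation=cv2.INTER_NEAREST))
E
```

```text
table z -0.0008877470454438097 0.05629249121006275 1205
foot [ 142 1322  643   24   10   77  188   13    2    5   19   45    9    0
    0    0    0    0    0    0    0    0    0    0    0    0    0    0]
large [ 635 2247  420   23   12   14   13   13   13   14   15   12   13   13
   15   14   42  239   57    1    1   15   49   22    0    0    0    0]
small [262 654 199  14   2   1   1   2   2   1   1   2   2   1   0   4  40 246
  27   0   4  13  47  21   1   0   0   0]
middle [ 653 1152  163   14    9   20   13   16   18   13   20   12   18   13
   19   18   85  221   19    1    8   22   42   25    0    0    0    0]
handle [ 25  12  11  12   9  19 143  54  16  13  14   9   5   8  16 116 134  21
   0   0   0   0   0   0   0   0   0   0]
jar [ 21  12   4  10  17  16  16   9   9   6  12   8   5  11   8  15  38  10
  11  23  29   3   1  17  34 396 451   3]
tape [ 67  52  81 588 113   1   0   0   0   0   0   0   0   0   0   0   0   0
   0   0   0   0   0   0   0   0   0   0]
cheese [ 45  40   6   5  14 167 371  19   0   0   0   0   0   0   0   0   0   0
   0   0   0   0   0   0   0   0   0   0]
```

View pics/crop0.png

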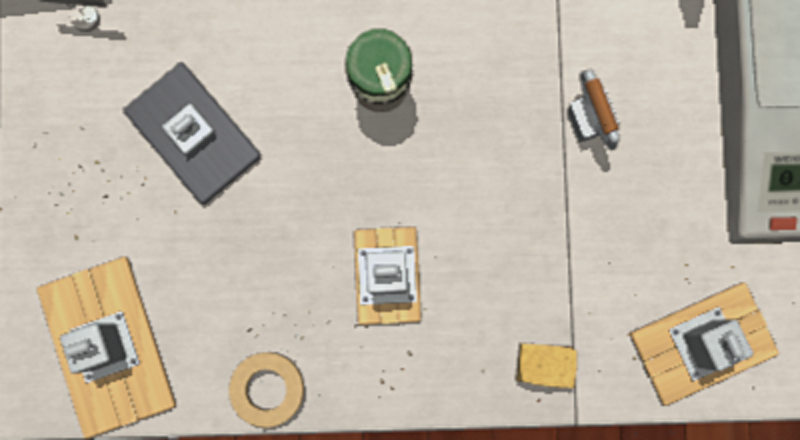

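View pics/z0.png

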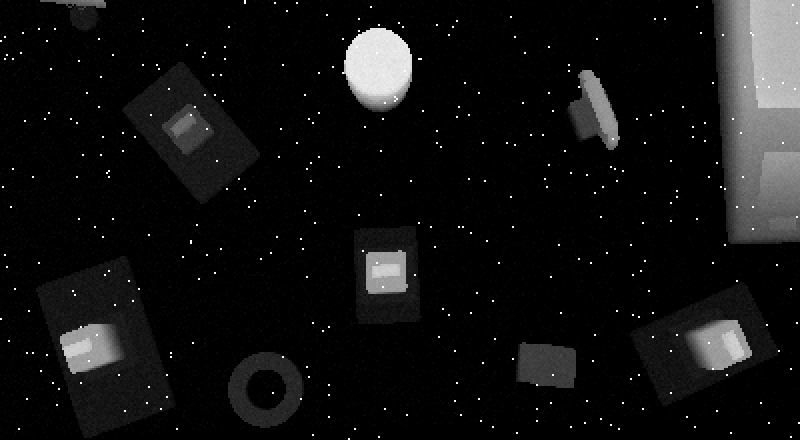

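```bash
cat >> h.py <<'E'
def rect(mask,zp,name="top"):
    v,u=np.nonzero(mask);p=ray(name,np.stack([u,v],-1),zp)[:,:2]
    (c,s,a)=cv2.minAreaRect((p*1000).astype(np.float32))
    if s[0]<s[1]: s=s[::-1];a+=90
    a=(a+90)%180-90
    return np.round(c,1),np.round(s,1),round(a,1)
def comp(mask,uv=None):
    m=cv2.morphologyEx(mask.astype(np.uint8),cv2.MORPH_OPEN,np.ones((2,2)))
    n,l,st,ce=cv2.connectedComponentsWithStats(m)
    if n<2:return m>0
    k=1+np.argmax(st[1:,4]);return l==k
E
python3 - <<'E'
from h import *
a=np.load("pics/top0.npz");im,d=a["im"],a["d"]
d=cv2.medianBlur(d,3)
Z=cloud("top",d)[:,:,2]
def reg(u,v,w):
    m=np.zeros(Z.shape,bool);m[v-w:v+w,u-w:u+w]=1;return m
for n,(u,v,zb,zs) in dict(foot=(215,195,.012,.03),large=(172,303,.01,.075),small=(313,267,.01,.075),middle=(472,302,.01,.075)).items():
    R=reg(u,v,48)
    print(n,"board",rect(comp(R&(abs(Z-zb)<.006)),zb),"shoulder",rect(comp(R&(abs(Z-zs)<.005)),zs),"T",rect(comp(R&(abs(Z-zs-.02)<.007)),zs+.02))
    print("  zs", np.median(Z[comp(R&(abs(Z-zs)<.005))]),np.median(Z[comp(R&(abs(Z-zb)<.005))]))
R=reg(417,185,30)
print("handle grip",rect(comp(R&(abs(Z-.068)<.009)),.068),"cap",rect(comp(R&(abs(Z-.032)<.006)),.032))
print("jar",rect(comp(reg(310,163,40)&(abs(Z-.109)<.01)),.109),"tape",rect(comp(reg(253,325,30)&(abs(Z-.019)<.006)),.019),"cheese",rect(comp(reg(393,313,30)&(abs(Z-.031)<.006)),.031))
E
```

```text
foot board (array([652.7, 220. ]), array([130. ,  79.6]), 38.9) shoulder (array([653.1, 220.3]), array([38.1, 37.2]), 39.4) T (array([653.1, 219.8]), array([23.4, 11.2]), -45.5)
  zs 0.029047255357887103 0.011228714930608508
large board (array([439.7, 307.3]), array([159.6,  96.7]), 17.9) shoulder (array([439.8, 307.1]), array([38.4, 37.9]), -71.5) T (array([439.6, 307. ]), array([25. , 10.4]), -73.1)
  zs 0.07456768166974614 0.009596435663293046
small board (array([502.9,  25.7]), array([95.6, 63.6]), 1.2) shoulder (array([503.7,  25. ]), array([37.4, 37.3]), -1.4) T (array([502.7,  25.7]), array([23.7, 11. ]), 88.5)
  zs 0.07409975350601222 0.009460463882223769
middle board (array([ 426.9, -287.4]), array([128.9,  79.7]), -67.6) shoulder (array([ 426.7, -287.3]), array([37.7, 37.4]), -66.5) T (array([ 426.9, -286.6]), array([24.6, 11.5]), 23.6)
  zs 0.073474615354995 0.008724122136033463
handle grip (array([ 656., -184.]), array([75.1, 15.7]), 18.9) cap (array([ 655.2, -174.7]), array([43.1, 21.2]), 18.9)
jar (array([693.5,  27.5]), array([62. , 60.3]), 43.0) tape (array([393.8, 147.6]), array([71.4, 70.8]), -46.4) cheese (array([ 410.2, -127.9]), array([54.2, 39.6]), 83.7)
```

```bash
cat >> h.py <<'E'
def go(x,y,z,J,s=None):
    s=s or state();R=s["ee_rot"];p=s["tool_pos"]
    Jc=np.degrees(np.arctan2(R[1,1],R[0,1]))
    t=(Jc-J+180)%360-180
    print("t %.2f p"%s["t"],np.round(p*1000,1),"J %.2f q"%Jc,np.round(s["qpos"],1),"w %.4f"%s["width"],"F",np.round(s["contact_force"],1),"T",np.round(s["torque"],2))
    print("rel mm",np.round(R.T@(np.array([x,y,z])-p)*1000,1),"turn rad",round(np.radians(t),4))
E
python3 -c "
from h import *
go(.4397,.3072,.17,107.9)"
```

```text
t 0.10 p [127.1 509.1 230.6] J 75.97 q [71.9  3.  80.3  0.  96.7 -4. ] w 0.0855 F [ 0.1 -0.   0.1] T [-0.  0.  0.]
rel mm [-352.2 -120.    60.7] turn rad -0.5572
```

Emit:
send_rows([
  [[-0.044,-0.015,0.008,-0.07],[-0.088,-0.03,0.015,-0.14],[-0.132,-0.045,0.023,-0.21],[-0.176,-0.06,0.03,-0.28],[-0.22,-0.075,0.038,-0.35],[-0.264,-0.09,0.045,-0.42],[-0.308,-0.105,0.053,-0.49],[-0.352,-0.12,0.061,-0.557],[-0.352,-0.12,0.061,-0.557],[-0.352,-0.12,0.061,-0.557],[-0.352,-0.12,0.061,-0.557]],
], hand=1)

```text
t: 1.48
tool_pos: [0.4388, 0.308, 0.17]
ee_rot: [[-0.951, -0.308, -0.0], [-0.308, 0.951, -0.001], [0.001, -0.001, -1.0]]
contact_force: [0.1, 0.3, -0.8]
width: 0.0849
```

```bash
python3 -c "
from h import *
go(.4397,.3072,.040,107.9)"
```

```text
t 1.48 p [438.8 308.  170. ] J 107.95 q [ 31.1   6.3  83.7  -0.   90.  -76.8] w 0.0849 F [ 0.1  0.3 -0.8] T [ 0.    0.02 -0.01]
rel mm [ -0.7  -1.  130. ] turn rad 0.0009
```

Emit:
send_rows([
  [[-0.001,-0.001,0.03,0],[-0.001,-0.001,0.06,0],[-0.001,-0.001,0.09,0],[-0.001,-0.001,0.115,0],[-0.001,-0.001,0.13,0],[-0.001,-0.001,0.13,0],[-0.001,-0.001,0.13,0]],
])

```text
t: 2.35
tool_pos: [0.4406, 0.3078, 0.0412]
ee_rot: [[-0.951, -0.309, 0.001], [-0.309, 0.951, 0.0], [-0.001, -0.0, -1.0]]
contact_force: [0.6, -0.8, 0.0]
width: 0.0852
```

Emit:
send_rows([
  [[0,0,0,0],[0,0,0,0],[0,0,0,0],[0,0,0,0],[0,0,0,0],[0,0,0,0],[0,0,0,0],[0,0,0,0]],
], hand=0)

```text
t: 3.35
tool_pos: [0.441, 0.3077, 0.0419]
ee_rot: [[-0.951, -0.308, 0.002], [-0.308, 0.951, 0.0], [-0.002, -0.001, -1.0]]
contact_force: [-0.3, -3.8, 5.4]
width: 0.0374
```

```bash
python3 -c "
from h import *
go(.4397,.3072,.17,107.9)"
```

```text
t 3.35 p [441.  307.7  41.9] J 107.96 q [ 31.   13.5  91.   -0.1  75.3 -76.9] w 0.0374 F [-0.3 -3.8  5.4] T [-0.4   0.06  0.04]
rel mm [   1.1   -0.2 -128.1] turn rad 0.0011
```

Emit:
send_rows([
  [[0,0,-0.01,0],[0,0,-0.03,0],[0,0,-0.055,0],[0,0,-0.08,0],[0,0,-0.09,0],[0,0,-0.09,0]],
])

```text
t: 4.1
tool_pos: [0.4407, 0.3078, 0.1318]
ee_rot: [[-0.951, -0.308, 0.002], [-0.308, 0.951, 0.0], [-0.002, -0.0, -1.0]]
contact_force: [0.5, -0.9, -5.2]
width: 0.0371
```

```bash
python3 -c "
from h import *
go(.653,.220,.135,38.9)"
```

```text
t 4.10 p [440.7 307.8 131.8] J 107.97 q [ 31.    8.   86.4  -0.1  85.5 -76.9] w 0.0371 F [ 0.5 -0.9 -5.2] T [-0.    0.01 -0.  ]
rel mm [-174.9 -149.    -2.8] turn rad 1.2054
```

Emit:
send_rows([
  [[-0.017,-0.015,-0.003,0.12],[-0.035,-0.03,-0.003,0.24],[-0.052,-0.045,-0.003,0.36],[-0.07,-0.06,-0.003,0.48],[-0.087,-0.075,-0.003,0.6],[-0.105,-0.089,-0.003,0.72],[-0.122,-0.104,-0.003,0.84],[-0.14,-0.119,-0.003,0.96],[-0.157,-0.134,-0.003,1.08],[-0.175,-0.149,-0.003,1.205],[-0.175,-0.149,-0.003,1.205],[-0.175,-0.149,-0.003,1.205],[-0.175,-0.149,-0.003,1.205]],
])

```text
t: 5.72
tool_pos: [0.6524, 0.2205, 0.1347]
ee_rot: [[-0.63, 0.777, 0.001], [0.777, 0.63, 0.0], [-0.001, 0.001, -1.0]]
contact_force: [0.5, -0.4, -5.6]
width: 0.037
```

```bash
cat > look.py <<'E'
import sys
from h import *
tag=sys.argv[1]; s=state()
for n in("top","side"):
    im,d=get_image(n);np.savez(f"pics/{n}{tag}.npz",im=im,d=d)
    cv2.imwrite(f"pics/{n}{tag}.png",im[:,:,::-1])
E
python3 look.py 1; python3 -c "
from h import *
go(.653,.220,.135,38.9)
d=cv2.medianBlur(np.load('pics/top1.npz')['d'],3);Z=cloud('top',d)[:,:,2]
R=np.zeros(Z.shape,bool);R[120:270,140:290]=1
for z in np.arange(.05,.14,.01):print(round(z,2),(R&(abs(Z-z)<.005)).sum())
"
```

```text
t 5.83 p [652.6 220.5 135.3] J 38.99 q [ 15.6  32.1  55.9  -0.   91.8 -23.4] w 0.0372 F [-0.2 -0.2 -5.1] T [-0.    0.03  0.02]
rel mm [-0.6 -0.   0.3] turn rad 0.0016
0.05 0
0.06 0
0.07 0
0.08 0
0.09 0
0.1 2170
0.11 77
0.12 1
0.13 0
```

View pics/top1.png

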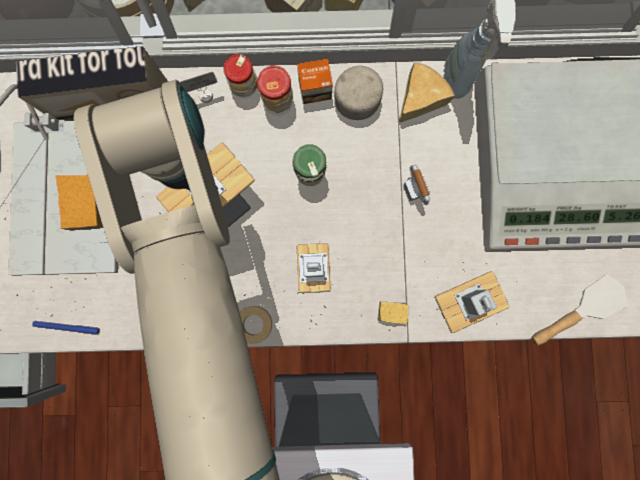

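View pics/side1.png

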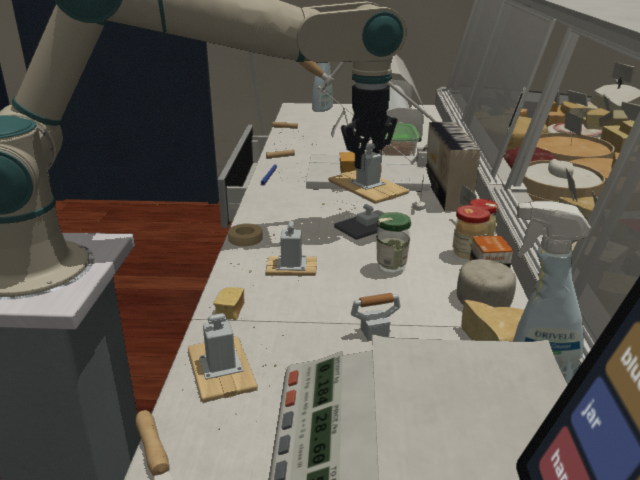

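```bash
cat >> h.py <<'E'
def edges(tag,z,yaw,c,box,tol=.006,name="top"):
    d=cv2.medianBlur(np.load(f'pics/{name}{tag}.npz')['d'],3);P=cloud(name,d);Z=P[:,:,2]
    R=np.zeros(Z.shape,bool);R[box[1]:box[3],box[0]:box[2]]=1
    m=comp(R&(abs(Z-z)<tol));z=np.median(Z[m]);print("n",m.sum(),"z %.4f"%z)
    v,u=np.nonzero(m);p=ray(name,np.stack([u,v],-1),z)[:,:2]*1000-np.array(c)
    print("rect",rect(m,z,name))
    for a in (yaw-1.5,yaw-1,yaw-.5,yaw,yaw+.5,yaw+1,yaw+1.5):
        r=np.radians(a);U=p@[np.cos(r),np.sin(r)];V=p@[-np.sin(r),np.cos(r)]
        print(a,"U",np.round([U.min(),U.max()],1),"V",np.round([V.min(),V.max()],1))
E
python3 -c "
from h import *
edges('1',.1025,128.9,(652.9,220.1),(140,120,290,270))
edges('1',.1025,128.9,(652.9,220.1),(320,160,420,210),name='side')
edges('1',.0,38.9,(652.9,220.1),(320,205,390,245),tol=.018,name='side')"
```

```text
n 1596 z 0.1019
rect (array([675.8, 188.2]), array([96.7, 77. ]), 38.7)
127.4 U [-78.5  -1.9] V [-47.9  50.4]
127.9 U [-78.2  -1.5] V [-47.3  50.4]
128.4 U [-78.  -1.] V [-46.7  50.4]
128.9 U [-77.8  -0.6] V [-46.   50.6]
129.4 U [-77.9  -0.2] V [-45.4  50.9]
129.9 U [-78.2   0.2] V [-45.   51.3]
130.4 U [-78.5   0.7] V [-44.7  51.8]
n 1152 z 0.1029
rect (array([656.1, 206.3]), array([170.6, 104.3]), -51.1)
127.4 U [-99.3  72.6] V [-48.1  57.8]
127.9 U [-98.9  72.6] V [-47.4  57.4]
128.4 U [-98.4  72.6] V [-46.7  57.6]
128.9 U [-98.   72.6] V [-46.   58.3]
129.4 U [-97.8  72.5] V [-45.7  59.1]
129.9 U [-97.9  72.5] V [-45.6  59.8]
130.4 U [-98.1  72.5] V [-45.4  60.6]
n 1979 z 0.0005
rect (array([619.7, 227.9]), array([205.1, 127.4]), -87.4)
37.4 U [-132.4   66.8] V [-87.4 146.2]
37.9 U [-132.6   67.6] V [-87.1 146.3]
38.4 U [-132.8   68.3] V [-86.7 146.4]
38.9 U [-132.9   69.1] V [-86.4 146.5]
39.4 U [-133.1   69.9] V [-86.1 146.6]
39.9 U [-133.2   70.6] V [-85.7 146.7]
40.4 U [-133.3   71.4] V [-85.4 146.8]
```

Emit:
send_rows([
  [[-0.002,0.0018,0.01,0],[-0.002,0.0018,0.02,0],[-0.002,0.0018,0.028,0],[-0.002,0.0018,0.034,0],[-0.002,0.0018,0.038,0],[-0.002,0.0018,0.042,0],[-0.002,0.0018,0.046,0],[-0.002,0.0018,0.048,0],[-0.002,0.0018,0.048,0]],
])

```text
t: 6.95
tool_pos: [0.6553, 0.22, 0.0871]
ee_rot: [[-0.629, 0.777, 0.002], [0.777, 0.629, 0.0], [-0.001, 0.002, -1.0]]
contact_force: [0.7, 0.1, -4.4]
width: 0.0375
```

```bash
python3 -c "
from h import *
go(.653,.220,.072,38.9)"
```

```text
t 6.95 p [655.3 220.   87.1] J 38.99 q [ 15.5  34.4  58.4  -0.   87.1 -23.5] w 0.0375 F [ 0.7  0.1 -4.4] T [ 0.01 -0.01  0.05]
rel mm [ 1.5 -1.9 15.1] turn rad 0.0016
```

Emit:
send_rows([
  [[0,0,0.005,0],[0,0,0.009,0],[0,0,0.012,0],[0,0,0.0145,0],[0,0,0.0155,0],[0,0,0.0155,0],[0,0,0.0155,0]],
])

```text
t: 7.82
tool_pos: [0.6554, 0.2201, 0.072]
ee_rot: [[-0.629, 0.777, 0.002], [0.777, 0.629, 0.0], [-0.001, 0.002, -1.0]]
contact_force: [-1.7, -0.1, -2.2]
width: 0.0372
```

```bash
python3 look.py 2; python3 -c "
from h import *
go(.653,.220,.072,-51.1)"
```

```text
t 7.92 p [655.4 220.1  72. ] J 38.99 q [ 15.5  35.1  59.2  -0.   85.6 -23.5] w 0.0369 F [-2.2 -0.  -1.7] T [-0.14  0.4  -0.04]
rel mm [ 1.5 -1.9 -0. ] turn rad 1.5724
```

Emit:
send_rows([
  [[0,0,0,0.1],[0.0001,-0.0001,0,0.2],[0.0002,-0.0002,0,0.3],[0.0003,-0.0003,0,0.4],[0.0004,-0.0004,0,0.5],[0.0005,-0.0005,0,0.6],[0.0005,-0.0005,0,0.7],[0.0006,-0.0006,0,0.8],[0.0007,-0.0007,0,0.9],[0.0008,-0.0008,0,1.0],[0.0008,-0.0008,0,1.1],[0.0009,-0.0009,0,1.2],[0.001,-0.001,0,1.3],[0.001,-0.001,0,1.4],[0.001,-0.001,0,1.5],[0.001,-0.001,0,1.59],[0.001,-0.001,0,1.59],[0.001,-0.001,0,1.59]],
])

```text
t: 10.18
tool_pos: [0.6544, 0.2205, 0.0721]
ee_rot: [[0.788, 0.616, 0.003], [0.616, -0.788, 0.001], [0.003, 0.001, -1.0]]
contact_force: [3.2, 1.8, -4.5]
width: 0.0372
```

```bash
python3 look.py 3; python3 -c "
from h import *
go(.653,.220,.072,-51.1)"
```

```text
t 10.28 p [654.3 220.5  72.1] J -52.04 q [15.6 34.9 59.5 -0.  85.5 67.6] w 0.0373 F [ 2.7  2.1 -4.3] T [ 0.51 -0.62  0.01]
rel mm [-1.4 -0.5  0.1] turn rad -0.0164
```

View pics/side3.png

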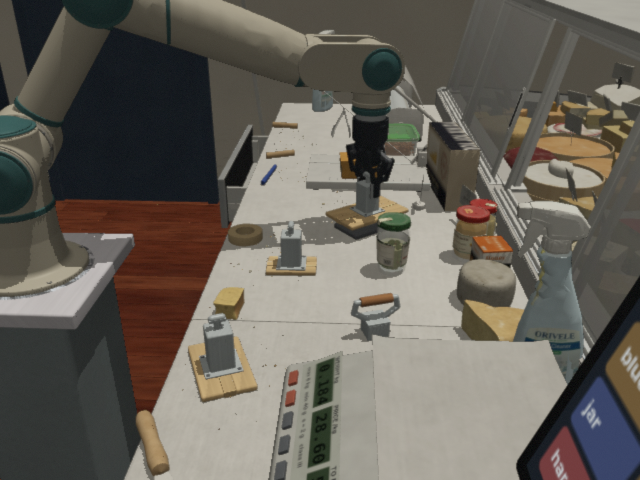

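Emit:
send_rows([
  [[0,0,0,0],[0,0,0,0],[0,0,0,0],[0,0,0,0],[0,0,-0.02,0],[0,0,-0.05,0],[0,0,-0.08,0],[0,0,-0.11,0],[0,0,-0.14,0],[0,0,-0.14,0]],
], hand=1)

```text
t: 11.52
tool_pos: [0.655, 0.2207, 0.2175]
ee_rot: [[0.788, 0.615, 0.011], [0.615, -0.788, 0.003], [0.011, 0.004, -1.0]]
contact_force: [-0.1, -0.4, -0.3]
width: 0.0856
```

```bash
python3 -c "
from h import *
go(.4269,-.2873,.19,23)"
```

```text
t 11.53 p [655.  220.7 217.5] J -52.03 q [ 15.6  30.6  48.7  -0.  100.   67.6] w 0.0856 F [-0.1 -0.4 -0.3] T [ 0.01 -0.   -0.02]
rel mm [-492.6  260.1   23.4] turn rad -1.3096
```

Emit:
send_rows([
  [[-0.035,0.0185,0,-0.094],[-0.07,0.037,0,-0.187],[-0.105,0.0555,0,-0.281],[-0.141,0.074,0,-0.374],[-0.176,0.093,0,-0.468],[-0.211,0.111,0,-0.561],[-0.246,0.13,0,-0.655],[-0.281,0.149,0,-0.748],[-0.317,0.167,0,-0.842],[-0.352,0.186,0,-0.935],[-0.387,0.204,0,-1.029],[-0.422,0.223,0.005,-1.122],[-0.457,0.241,0.01,-1.216],[-0.4926,0.26,0.018,-1.31],[-0.4926,0.26,0.018,-1.31],[-0.4926,0.26,0.018,-1.31],[-0.4926,0.26,0.018,-1.31]],
])

```text
t: 13.65
tool_pos: [0.4273, -0.2865, 0.1956]
ee_rot: [[-0.392, 0.92, 0.011], [0.92, 0.392, 0.003], [-0.002, 0.012, -1.0]]
contact_force: [-0.1, -0.1, 0.0]
width: 0.0854
```

```bash
python3 look.py 4; python3 -c "
from h import *
go(.4269,-.2873,.041,23)
edges('4',.0395,38.9,(652.9,220.1),(140,120,290,270))
d=cv2.medianBlur(np.load('pics/top4.npz')['d'],3);Z=cloud('top',d)[:,:,2]
R=np.zeros(Z.shape,bool);R[120:270,140:290]=1
print(rect(comp(R&(abs(Z-.1045)<.005)),.1045),rect(comp(R&(abs(Z-.125)<.007)),.125))
"
```

```text
t 13.75 p [ 427.3 -286.6  195.7] J 23.09 q [-38.3   1.7  85.7   0.5  92.2 -61.3] w 0.0853 F [ 0.5 -1.  -0.3] T [-0.02  0.01  0.01]
rel mm [ -0.2  -2.5 154.7] turn rad 0.0015
n 3287 z 0.0394
rect (array([651.3, 220.7]), array([161. ,  95.8]), 38.0)
37.4 U [-81.6  79.6] V [-47.  50.]
37.9 U [-81.3  79.6] V [-46.5  49.4]
38.4 U [-81.5  79.6] V [-46.5  49.6]
38.9 U [-81.8  79.6] V [-47.1  50.2]
39.4 U [-82.1  79.8] V [-47.7  50.8]
39.9 U [-82.4  80.1] V [-48.3  51.3]
40.4 U [-82.6  80.5] V [-48.9  51.9]
(array([651.1, 220.4]), array([38.4, 37.8]), 38.0) (array([650.9, 220.1]), array([24.5, 11.7]), -51.9)
```

View pics/top4.png

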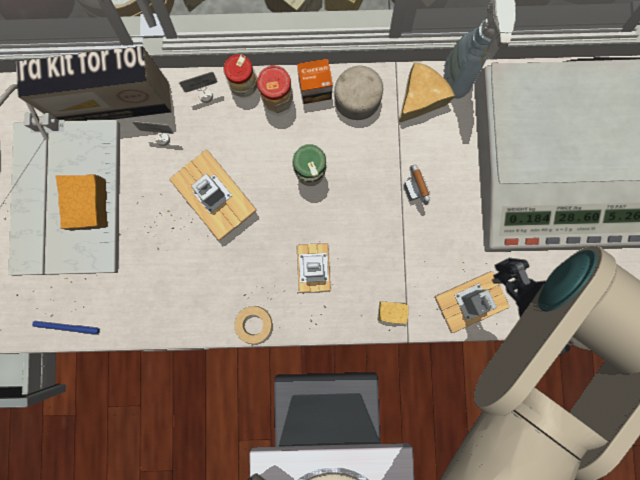

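Emit:
send_rows([
  [[0,-0.001,0.03,0],[0,-0.001,0.06,0],[0,-0.001,0.09,0],[0,-0.001,0.12,0],[0,-0.001,0.12,0]],
])

```text
t: 14.38
tool_pos: [0.4268, -0.2852, 0.0735]
ee_rot: [[-0.393, 0.92, 0.008], [0.92, 0.393, 0.006], [0.002, 0.009, -1.0]]
contact_force: [0.2, 0.9, 0.3]
width: 0.0852
```

```bash
python3 -c "
from h import *
s=state();print(s['ee_rot'][:,2])
go(.4269,-.2873,.041,23)
"
```

```text
[ 0.00750078  0.00591453 -0.99995438]
t 14.38 p [ 426.8 -285.2   73.5] J 23.12 q [-38.2   7.5  94.    0.5  78.4 -61.4] w 0.0852 F [0.2 0.9 0.3] T [ 0.01  0.   -0.04]
rel mm [-2.  -1.  32.5] turn rad 0.0022
```

Emit:
send_rows([
  [[-0.002,-0.001,0.016,0],[-0.002,-0.001,0.032,0],[-0.002,-0.001,0.032,0],[-0.002,-0.001,0.032,0]],
])

```text
t: 14.88
tool_pos: [0.4271, -0.2874, 0.0419]
ee_rot: [[-0.393, 0.92, 0.008], [0.92, 0.393, 0.006], [0.002, 0.01, -1.0]]
contact_force: [-0.7, -0.3, 0.2]
width: 0.0853
```

Emit:
send_rows([
  [[0,0,0,0],[0,0,0,0],[0,0,0,0],[0,0,0,0],[0,0,0,0],[0,0,0,0],[0,0,0,0],[0,0,0,0]],
], hand=0)

```text
t: 15.88
tool_pos: [0.4275, -0.2876, 0.0425]
ee_rot: [[-0.393, 0.92, 0.009], [0.92, 0.393, 0.005], [0.001, 0.01, -1.0]]
contact_force: [0.7, 1.0, 5.7]
width: 0.0375
```

```bash
python3 -c "
from h import *
s=state();print(s['ee_rot'][:,2])
go(.4269,-.2873,.041,23)
"
```

```text
[ 0.00894948  0.0050585  -0.99994716]
t 15.88 p [ 427.5 -287.6   42.5] J 23.12 q [-38.3   9.9  95.1   0.6  74.8 -61.6] w 0.0375 F [0.7 1.  5.7] T [ 0.16  0.13 -0.13]
rel mm [ 0.5 -0.4  1.5] turn rad 0.0022
```

Emit:
send_rows([
  [[0,0,-0.01,0],[0,0,-0.03,0],[0,0,-0.06,0],[0,0,-0.09,0],[0,0,-0.12,0],[0,0,-0.14,0],[0,0,-0.15,0],[0,0,-0.155,0],[0,0,-0.155,0],[0,0,-0.155,0],[0,0,-0.155,0]],
])

```text
t: 17.25
tool_pos: [0.4259, -0.2882, 0.1969]
ee_rot: [[-0.393, 0.92, 0.008], [0.92, 0.393, 0.006], [0.002, 0.01, -1.0]]
contact_force: [-0.7, 1.0, -3.5]
width: 0.037
```

```bash
python3 -c "
from h import *
s=state();print(s['ee_rot'][:,2])
go(.654,.2205,.1965,38.0)
"
```

```text
[ 0.00802921  0.00572824 -0.99995136]
t 17.25 p [ 425.9 -288.2  196.9] J 23.13 q [-38.5   1.8  85.4   0.5  92.6 -61.6] w 0.0370 F [-0.7  1.  -3.5] T [ 0.03  0.07 -0.08]
rel mm [378.2 409.5   5.1] turn rad -0.2596
```

Emit:
send_rows([
  [[0.015,0.016,0,-0.01],[0.04,0.044,0.001,-0.03],[0.067,0.073,0.001,-0.05],[0.094,0.102,0.001,-0.07],[0.121,0.131,0.002,-0.09],[0.148,0.16,0.002,-0.11],[0.175,0.189,0.002,-0.13],[0.202,0.218,0.003,-0.15],[0.229,0.247,0.003,-0.17],[0.256,0.277,0.003,-0.19],[0.283,0.306,0.004,-0.21],[0.31,0.335,0.004,-0.225],[0.337,0.364,0.005,-0.24],[0.36,0.39,0.005,-0.25],[0.373,0.404,0.005,-0.2596],[0.3782,0.4095,0.005,-0.2596],[0.3782,0.4095,0.005,-0.2596],[0.3782,0.4095,0.005,-0.2596],[0.3782,0.4095,0.005,-0.2596]],
])

```text
t: 19.62
tool_pos: [0.654, 0.2197, 0.1969]
ee_rot: [[-0.615, 0.789, 0.008], [0.789, 0.615, 0.006], [-0.001, 0.01, -1.0]]
contact_force: [-0.1, 0.7, -2.8]
width: 0.037
```

```bash
python3 look.py 5; python3 -c "
from h import *
s=state();print(s['ee_rot'][:,2])
go(.654,.2205,.1925,38.0)
edges('5',.163,128,(651,220.3),(110,90,320,300))
"
```

```text
[ 0.00836802  0.00575543 -0.99994842]
t 19.73 p [654.  219.9 196.9] J 37.96 q [ 15.4  30.6  51.    0.2  97.8 -22.5] w 0.0376 F [ 0.  -1.1 -4. ] T [-0.02 -0.01 -0.01]
rel mm [0.5 0.3 4.4] turn rad -0.0006
n 1189 z 0.1639
rect (array([673.7, 190.5]), array([81. , 58.7]), 37.1)
126.5 U [-67.1  -8.5] V [-41.3  40.2]
127 U [-66.9  -8.2] V [-40.7  40.3]
127.5 U [-67.   -7.9] V [-40.2  40.7]
128 U [-67.2  -7.6] V [-39.8  41. ]
128.5 U [-67.5  -7.3] V [-39.4  41.5]
129 U [-67.7  -6.9] V [-39.  42.]
129.5 U [-67.9  -6.6] V [-38.6  42.5]
```

View pics/top5.png

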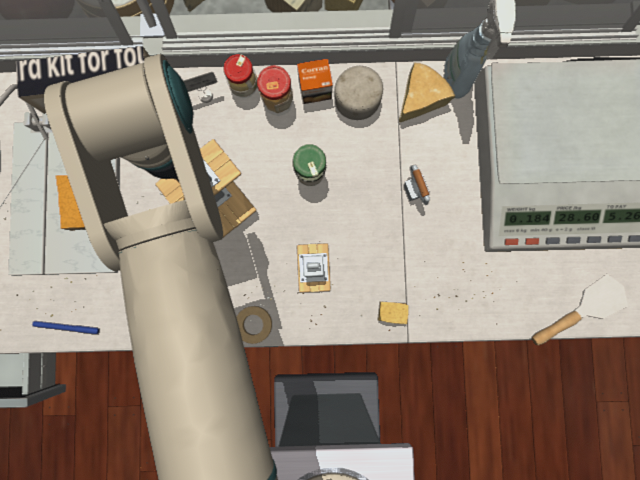

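View pics/side5.png

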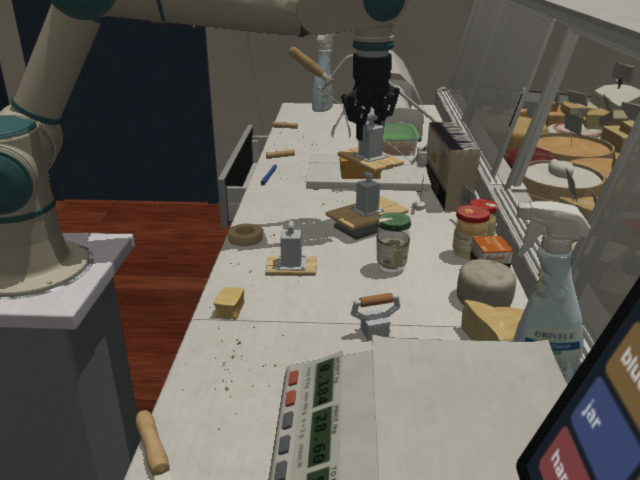

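```bash
python3 -c "
from h import *
im=np.load('pics/side5.npz')['im'][135:245,315:425]
cv2.imwrite('pics/sc5.png',cv2.resize(im,None,fx=5,fy=5,interpolation=cv2.INTER_CUBIC)[:,:,::-1])
d=cv2.medianBlur(np.load('pics/side5.npz')['d'],3);Z=cloud('side',d)[:,:,2]
R=np.zeros(Z.shape,bool);R[130:250,310:430]=1
for n,z,t in(('top shoulder mid',.2285,.005),('midT',.249,.006),('mid board',.164,.005),('large shoulder',.1045,.005),('largeT',.125,.006),('large board',.0395,.004)):
    m=comp(R&(abs(Z-z)<t));zz=np.median(Z[m]);print(n,m.sum(),'%.4f'%zz,rect(m,zz,'side'))
"
```

```text
top shoulder mid 14 0.2233 (array([657.6, 194.7]), array([12.7,  7. ]), 3.4)
midT 0 nan (array([0., 0.]), array([0., 0.]), 0.0)
mid board 681 0.1644 (array([659.7, 203.8]), array([137.8,  88.1]), -52.8)
large shoulder 419 0.1082 (array([701.4,  13.2]), array([79.4, 59. ]), 87.8)
largeT 44 0.1220 (array([658.5, 214.1]), array([30. , 18.5]), -86.8)
large board 1012 0.0401 (array([659.5, 208.4]), array([165.2, 101.6]), 37.9)
  return _methods._mean(a, axis=axis, dtype=dtype,
  ret = ret.dtype.type(ret / rcount)
```

View pics/sc5.png

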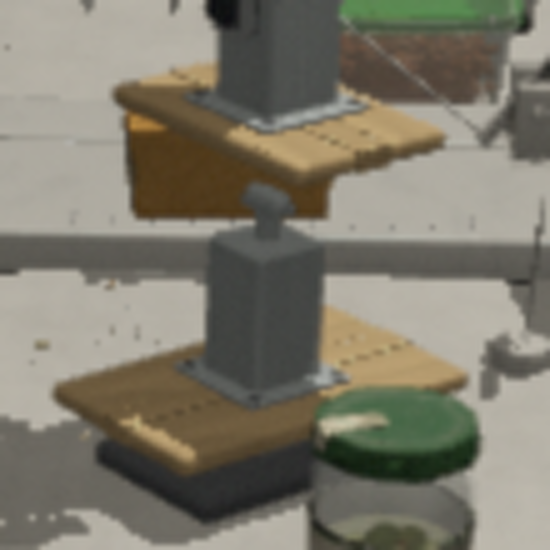

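```bash
python3 -c "
from h import *
im=np.load('pics/side5.npz')['im'];g=cv2.cvtColor(im,cv2.COLOR_RGB2GRAY).astype(int)
for v in(138,145,148,152,186,190,195,200,204):print(v,g[v,352:392])
for x in(651,654):
  for z in (.06,.08,.1,.117,.18,.2,.22):print(x,z,proj('side',[x/1000,.220,z]).round(1))
print(proj('side',[.656,.220,.2])-proj('side',[.651,.220,.2]))
"
```

```text
138 [176 175 173 165 112  52  21  18  14  19  36  61  65  66  57  64  67  73
  78  80  80  81  79  81  80  81  80  80  80  80  93 125 120 109 102 108
 109 107 109 111]
145 [179 179 178 179 178 172 128  76  67  67  65  67  67  66  65  65  68  73
  80  79  81  80  80  82  81  80  80  78  79  78  78  78  79  79  74  75
  83  85  87  98]
148 [168 161 159 157 152 144 110  73  67  67  67  67  67  65  65  65  67  74
  79  79  79  79  79  81  80  79  78  79  79  78  78  75  74  77  71  71
  70  71  73  71]
152 [104  97  92 100 102 118  82  67  66  66  66  66  65  65  65  67  69  73
  78  79  81  78  77  80  78  78  78  77  77  83 113 144 102  87  73  72
  71  72  71  72]
186 [90 90 89 88 82 68 67 67 67 67 68 72 77 85 90 90 90 85 83 78 75 72 71 71
 68 71 70 75 89 91 90 90 90 90 89 90 91 91 91 90]
190 [117 114 104  99  77  68  67  67  66  67  66  67  65  65  68  71  70  70
  68  68  69  69  69  69  68  69  72 104 164 169 169 167 168 168 167 168
 167 169 169 169]
195 [175 176 174 166 109  71  67  67  67  68  68  65  65  65  71  72  69  69
  69  69  69  70  69  70  70  70  79 120 170 176 176 175 175 175 177 177
 179 179 180 180]
200 [175 176 177 167  90  66  65  66  67  67  66  65  66  68  72  71  68  68
  69  69  69  70  69  68  69  70  82 125 153 155 154 155 156 157 157 158
 160 165 164 170]
204 [115 104 100  91  71  67  67  66  65  67  66  65  66  67  73  70  69  69
  69  69  67  68  67  68  70  74  94 137 154 156 155 157 158 158 159 159
 159 158 158 164]
651 0.06 [[364.6 201.3]]
651 0.08 [[364.9 192.8]]
651 0.1 [[365.3 184.1]]
651 0.117 [[365.6 176.6]]
651 0.18 [[366.7 148.2]]
651 0.2 [[367.  138.9]]
651 0.22 [[367.4 129.5]]
654 0.06 [[366.  201.3]]
654 0.08 [[366.3 192.8]]
654 0.1 [[366.7 184.1]]
654 0.117 [[367.  176.7]]
654 0.18 [[368.1 148.2]]
654 0.2 [[368.5 138.9]]
654 0.22 [[368.9 129.5]]
[[2.41972376 0.04217574]]
```

Emit:
send_rows([
  [[0.0022,0,0.008,0],[0.0022,0,0.016,0],[0.0022,-0.0002,0.022,0],[0.0022,-0.0003,0.026,0],[0.0022,-0.0003,0.029,0],[0.0022,-0.0004,0.032,0],[0.0022,-0.0004,0.034,0],[0.0022,-0.0004,0.034,0],[0.0022,-0.0004,0.034,0]],
])

```text
t: 20.85
tool_pos: [0.6527, 0.2216, 0.1631]
ee_rot: [[-0.615, 0.788, 0.009], [0.788, 0.615, 0.006], [-0.001, 0.01, -1.0]]
contact_force: [-0.2, -0.9, -3.5]
width: 0.0375
```

```bash
python3 -c "
from h import *
s=state();print(s['ee_rot'][:,2])
go(.654,.2205,.1475,38.0)
"
```

```text
[ 0.00869234  0.00583561 -0.99994519]
t 20.85 p [652.7 221.6 163.1] J 37.96 q [ 15.6  31.1  54.2   0.2  94.1 -22.3] w 0.0375 F [-0.2 -0.9 -3.5] T [ 0.04 -0.    0.01]
rel mm [-1.7  0.2 15.6] turn rad -0.0007
```

Engaged without contact force (underside at 120.6, below the T top of 127). I'll go on down.

Emit:
send_rows([
  [[0,0,0.005,0],[0,0,0.009,0],[0,0,0.012,0],[0,0,0.0145,0],[0,0,0.016,0],[0,0,0.016,0],[0,0,0.016,0]],
])

```text
t: 21.72
tool_pos: [0.6529, 0.2217, 0.1475]
ee_rot: [[-0.615, 0.788, 0.009], [0.788, 0.615, 0.006], [-0.001, 0.011, -1.0]]
contact_force: [-1.3, -0.0, -0.1]
width: 0.0376
```

```bash
python3 -c "
from h import *
s=state();print(s['ee_rot'][:,2])
go(.654,.2205,.1475,-52)
"
```

```text
[ 0.00897819  0.00586795 -0.99994248]
t 21.73 p [652.9 221.7 147.5] J 37.96 q [ 15.6  31.5  55.4   0.2  92.5 -22.3] w 0.0376 F [-1.3 -0.  -0.1] T [-0.15  0.23 -0.02]
rel mm [-1.7  0.1 -0. ] turn rad 1.5702
```

Emit:
send_rows([
  [[0,0,0,0.1],[0,0,0,0.2],[0.0001,-0.0001,0,0.3],[0.0001,-0.0001,0,0.4],[0.0002,-0.0002,0,0.5],[0.0002,-0.0002,0,0.6],[0.0003,-0.0003,0,0.7],[0.0003,-0.0003,0,0.8],[0.0004,-0.0004,0,0.9],[0.0004,-0.0004,0,1.0],[0.0004,-0.0004,0,1.1],[0.0005,-0.0005,0,1.2],[0.0005,-0.0005,0,1.3],[0.0005,-0.0005,0,1.4],[0.0005,-0.0005,0,1.5],[0.0005,-0.0005,0,1.56],[0.0005,-0.0005,0,1.56],[0.0005,-0.0005,0,1.56]],
])

```text
t: 23.98
tool_pos: [0.6524, 0.222, 0.1475]
ee_rot: [[0.781, 0.625, 0.01], [0.625, -0.781, 0.006], [0.011, 0.001, -1.0]]
contact_force: [0.9, 1.7, -2.4]
width: 0.0373
```

```bash
python3 look.py 6; python3 -c "
from h import *
s=state();print(s['ee_rot'][:,2])
go(.654,.2205,.1475,-52)
im=np.load('pics/side6.npz')['im'][125:245,315:425]
cv2.imwrite('pics/sc6.png',cv2.resize(im,None,fx=5,fy=5,interpolation=cv2.INTER_CUBIC)[:,:,::-1])
"
```

```text
[ 0.00958305  0.0062559  -0.99993451]
t 24.07 p [652.3 221.9 147.6] J -51.37 q [15.6 31.4 55.6  0.2 92.4 67. ] w 0.0371 F [ 2.1  1.9 -2.2] T [ 0.26 -0.36  0.01]
rel mm [0.4 2.2 0.1] turn rad 0.0109
```

View pics/sc6.png

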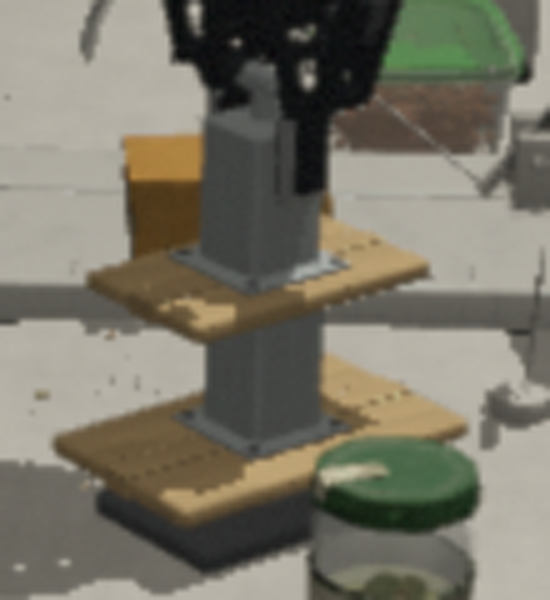

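Emit:
send_rows([
  [[0,0,0,0],[0,0,0,0],[0,0,0,0],[0,0,0,0],[0,0,-0.02,0],[0,0,-0.05,0],[0,0,-0.08,0],[0,0,-0.1,0],[0,0,-0.11,0],[0,0,-0.11,0],[0,0,-0.11,0],[0,0,-0.11,0]],
], hand=1)

```text
t: 25.58
tool_pos: [0.651, 0.2212, 0.2563]
ee_rot: [[0.781, 0.624, 0.008], [0.624, -0.781, 0.006], [0.009, 0.0, -1.0]]
contact_force: [0.4, 0.0, -0.9]
width: 0.0852
```

```bash
python3 -c "
from h import *
s=state();print(s['ee_rot'][:,2])
go(.504,.026,.2,89.4)"
```

```text
[ 0.00762363  0.00566774 -0.99995488]
t 25.57 p [651.  221.2 256.3] J -51.37 q [ 15.6  30.1  45.    0.2 104.4  67. ] w 0.0852 F [ 0.4  0.  -0.9] T [ 0.03 -0.07  0.01]
rel mm [-237.2   60.7   54.1] turn rad -2.4569
```

Emit:
send_rows([
  [[-0.016,0.004,0,-0.164],[-0.032,0.008,0,-0.328],[-0.048,0.012,0,-0.491],[-0.063,0.016,0,-0.655],[-0.079,0.02,0,-0.819],[-0.095,0.024,0,-0.983],[-0.111,0.028,0.005,-1.147],[-0.127,0.032,0.01,-1.31],[-0.142,0.036,0.015,-1.474],[-0.158,0.04,0.02,-1.638],[-0.174,0.044,0.027,-1.802],[-0.19,0.049,0.034,-1.966],[-0.206,0.053,0.041,-2.129],[-0.221,0.057,0.048,-2.293],[-0.2372,0.0607,0.054,-2.457],[-0.2372,0.0607,0.054,-2.457],[-0.2372,0.0607,0.054,-2.457],[-0.2372,0.0607,0.054,-2.457]],
])

```text
t: 27.82
tool_pos: [0.5044, 0.0264, 0.2003]
ee_rot: [[-1.0, 0.012, 0.008], [0.012, 1.0, 0.006], [-0.008, 0.006, -1.0]]
contact_force: [0.2, -0.6, 0.8]
width: 0.0851
```

```bash
python3 look.py 7; python3 -c "
from h import *
s=state();print(s['ee_rot'][:,2])
go(.504,.026,.042,89.4)
edges('7',.1145,38,(651.1,220.3),(120,100,320,290))
d=cv2.medianBlur(np.load('pics/top7.npz')['d'],3);Z=cloud('top',d)[:,:,2]
R=np.zeros(Z.shape,bool);R[120:270,120:290]=1
print(rect(comp(R&(abs(Z-.1795)<.005)),.1795),rect(comp(R&(abs(Z-.2)<.007)),.20))
"
```

```text
[ 0.00780643  0.00575607 -0.99995296]
t 27.93 p [504.3  26.4 200.2] J 89.38 q [ -1.4   0.   86.8   0.3  92.7 -90.7] w 0.0855 F [0.1 0.2 0. ] T [0.03 0.01 0.03]
rel mm [  1.5  -1.3 158.2] turn rad -0.0004
n 2326 z 0.1144
rect (array([648.4, 221.5]), array([129.5,  79.7]), 38.2)
36.5 U [-67.3  63.4] V [-39.  44.]
37 U [-67.   63.4] V [-38.5  43.5]
37.5 U [-66.6  63.4] V [-38.  43.]
38 U [-66.3  63.4] V [-37.5  42.5]
38.5 U [-65.9  63.4] V [-37.3  42.7]
39 U [-66.1  63.4] V [-37.8  43.2]
39.5 U [-66.3  63.4] V [-38.3  43.7]
(array([648.1, 221. ]), array([38.7, 37.8]), 38.2) (array([648. , 221.1]), array([23.9, 11.8]), -51.8)
```

View pics/top7.png

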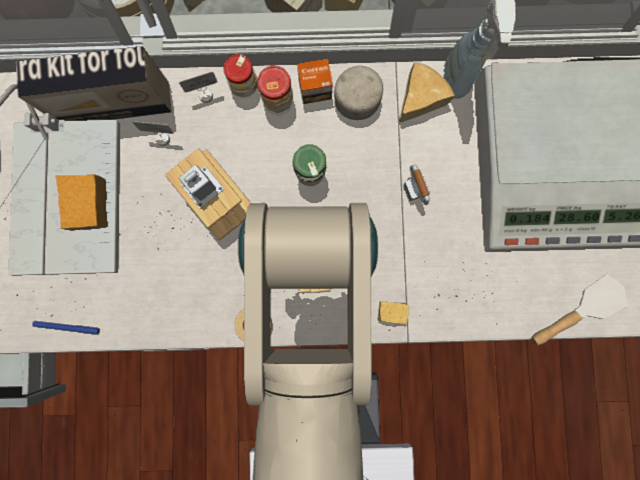

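Emit:
send_rows([
  [[0,-0.001,0.03,0],[0.001,-0.001,0.06,0],[0.001,-0.001,0.09,0],[0.001,-0.001,0.12,0],[0.001,-0.001,0.125,0],[0.001,-0.001,0.125,0]],
])

```text
t: 28.68
tool_pos: [0.5047, 0.0262, 0.0759]
ee_rot: [[-1.0, 0.011, 0.008], [0.011, 1.0, 0.006], [-0.008, 0.006, -1.0]]
contact_force: [-0.6, -0.3, 0.1]
width: 0.0853
```

```bash
python3 -c "
from h import *
s=state();print(s['ee_rot'][:,2])
go(.504,.026,.042,89.4)"
```

```text
[ 0.00842359  0.00574218 -0.99994803]
t 28.68 p [504.7  26.2  75.9] J 89.37 q [ -1.4   5.8  95.5   0.3  78.2 -90.8] w 0.0853 F [-0.6 -0.3  0.1] T [-0.   -0.04  0.06]
rel mm [ 0.9 -0.4 33.9] turn rad -0.0006
```

Emit:
send_rows([
  [[0.001,0,0.016,0],[0.001,0,0.03,0],[0.001,0,0.034,0],[0.001,0,0.034,0],[0.001,0,0.034,0]],
])

```text
t: 29.3
tool_pos: [0.5043, 0.0264, 0.0424]
ee_rot: [[-1.0, 0.011, 0.009], [0.011, 1.0, 0.006], [-0.009, 0.006, -1.0]]
contact_force: [0.6, -0.3, 0.2]
width: 0.0855
```

Emit:
send_rows([
  [[0,0,0,0],[0,0,0,0],[0,0,0,0],[0,0,0,0],[0,0,0,0],[0,0,0,0],[0,0,0,0],[0,0,0,0]],
], hand=0)

```text
t: 30.3
tool_pos: [0.5046, 0.0263, 0.0428]
ee_rot: [[-1.0, 0.011, 0.01], [0.011, 1.0, 0.006], [-0.01, 0.006, -1.0]]
contact_force: [-1.4, -0.2, 5.4]
width: 0.0372
```

```bash
python3 -c "
from h import *
s=state();print(s['ee_rot'][:,2])
go(.504,.026,.042,89.4)"
```

```text
[ 0.01006819  0.00551335 -0.99993412]
t 30.30 p [504.6  26.3  42.8] J 89.36 q [ -1.4   8.2  97.    0.3  74.2 -90.8] w 0.0372 F [-1.4 -0.2  5.4] T [-0.11  0.09  0.06]
rel mm [ 0.6 -0.3  0.8] turn rad -0.0006
```

Emit:
send_rows([
  [[0,0,-0.01,0],[0,0,-0.03,0],[0,0,-0.06,0],[0,0,-0.09,0],[0,0,-0.12,0],[0,0,-0.15,0],[0,0,-0.18,0],[0,0,-0.205,0],[0,0,-0.218,0],[0,0,-0.222,0],[0,0,-0.222,0],[0,0,-0.222,0],[0,0,-0.222,0]],
])

```text
t: 31.92
tool_pos: [0.5022, 0.0251, 0.264]
ee_rot: [[-1.0, 0.011, 0.009], [0.011, 1.0, 0.006], [-0.009, 0.006, -1.0]]
contact_force: [-0.4, -0.3, -3.9]
width: 0.0374
```

```bash
python3 -c "
from h import *
s=state();print(s['ee_rot'][:,2])
go(.6515,.222,.265,38.2)"
```

```text
[ 0.00874967  0.00557294 -0.99994619]
t 31.93 p [502.2  25.1 264. ] J 89.36 q [ -1.5  -1.4  80.9   0.3  99.9 -90.8] w 0.0374 F [-0.4 -0.3 -3.9] T [-0.04  0.04  0.06]
rel mm [-147.1  198.6    1.5] turn rad 0.893
```

Emit:
send_rows([
  [[-0.008,0.01,0,0.05],[-0.022,0.03,0,0.13],[-0.037,0.05,0,0.22],[-0.052,0.07,0,0.31],[-0.067,0.09,0,0.4],[-0.081,0.11,0.001,0.49],[-0.096,0.13,0.001,0.58],[-0.111,0.15,0.001,0.67],[-0.126,0.17,0.001,0.76],[-0.138,0.186,0.001,0.84],[-0.145,0.196,0.001,0.89],[-0.147,0.1986,0.001,0.893],[-0.147,0.1986,0.001,0.893],[-0.147,0.1986,0.001,0.893],[-0.147,0.1986,0.001,0.893]],
])

```text
t: 33.8
tool_pos: [0.6513, 0.2216, 0.2657]
ee_rot: [[-0.618, 0.786, 0.009], [0.786, 0.618, 0.006], [-0.001, 0.011, -1.0]]
contact_force: [0.3, -0.1, -3.7]
width: 0.0369
```

```bash
python3 look.py 8; python3 -c "
from h import *
s=state();print(s['ee_rot'][:,2])
go(.6515,.222,.265,38.2)
edges('8',.232,128.2,(648,221.1),(80,60,320,300))
im=np.load('pics/side8.npz')['im'][95:215,315:425];g=cv2.cvtColor(np.load('pics/side8.npz')['im'],cv2.COLOR_RGB2GRAY).astype(int)
cv2.imwrite('pics/sc8.png',cv2.resize(im,None,fx=5,fy=5,interpolation=cv2.INTER_CUBIC)[:,:,::-1])
cv2.imwrite('pics/tc8.png',cv2.resize(np.load('pics/top8.npz')['im'][100:250,130:290],None,fx=4,fy=4,interpolation=cv2.INTER_CUBIC)[:,:,::-1])
for v in(102,106,110,114,118,122,152,156,160,164,168):print(v,g[v,352:392])
for z in (.13,.15,.17,.25,.27,.29):print(z,proj('side',[.648,.221,z]).round(1))
"
```

```text
[ 0.00889655  0.00559746 -0.99994476]
t 33.90 p [651.3 221.8 265.6] J 38.19 q [ 15.7  30.3  43.7   0.2 105.4 -22.5] w 0.0374 F [ 0.  -0.7 -2.7] T [-0.02  0.02 -0.02]
rel mm [0.  0.3 0.6] turn rad -0.0001
n 750 z 0.2318
rect (array([665.3, 200.7]), array([65.5, 42.7]), 39.1)
126.69999999999999 U [-48.9  -6.7] V [-34.9  31.9]
127.19999999999999 U [-48.8  -6.5] V [-34.5  32. ]
127.69999999999999 U [-48.6  -6.2] V [-34.2  32. ]
128.2 U [-48.4  -5.9] V [-33.8  32.1]
128.7 U [-48.2  -5.7] V [-33.5  32.2]
129.2 U [-48.1  -5.4] V [-33.2  32.2]
129.7 U [-48.2  -5.1] V [-33.   32.3]
102 [ 73  74  69  33  19  20  17  16  11  18  37  61  64  54  47  63  66  70
  72  78  77  79  78  79  78  77  77  79  78  79  94 139 149 149 149 149
 148 150 149 151]
106 [174 173 173 171 156  86  49  34  34  42  50  62  63  55  54  63  68  71
  79  77  77  78  78  79  78  78  78  79  77  78  97 144 149 149 149 150
 150 151 153 151]
110 [174 174 174 172 167 123  74  66  66  66  65  65  65  64  65  66  67  73
  78  78  78  78  78  79  77  77  78  77  76  83 113 141 143 143 144 133
 124 105 107 102]
114 [140 164 171
[... 753 characters left out ...]
  67  67  68  72  99 158 163 166 166 166 165 165 164
 163 163 161 162]
160 [125 124 122 107  72  66  66  65  64  64  67  63  64  64  69  69  67  66
  65  67  69  68  68  67  68  68  70  89 128 167 170 170 170 170 169 170
 169 168 170 169]
164 [ 59  58  59  58  64  65  65  66  65  66  66  64  64  66  70  70  68  66
  67  68  67  69  68  68  68  71  79  80  93 142 166 169 174 171 157 155
 157 156 157 158]
168 [ 61  60  58  56  63  64  64  65  65  65  64  65  65  66  71  70  68  66
  67  67  68  68  68  69  70  79  84 102 126 135 166 169 168 168 168 168
 169 168 167 167]
0.13 [[364.4 170.7]]
0.15 [[364.7 161.7]]
0.17 [[365.  152.6]]
0.25 [[366.5 114.9]]
0.27 [[366.9 105.1]]
0.29 [[367.2  95.2]]
```

View pics/sc8.png

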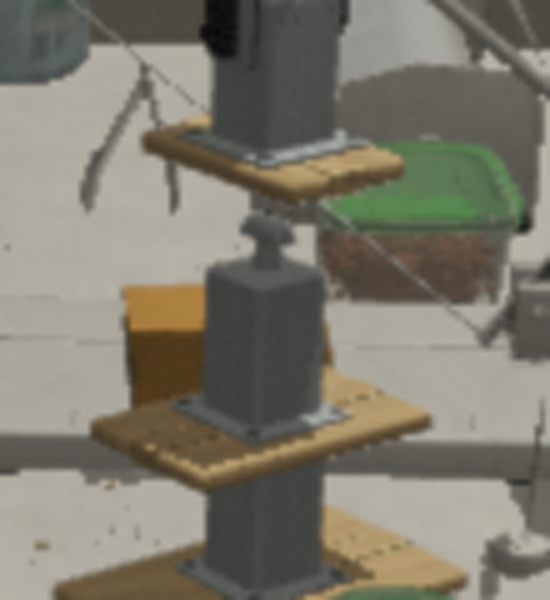

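View pics/tc8.png

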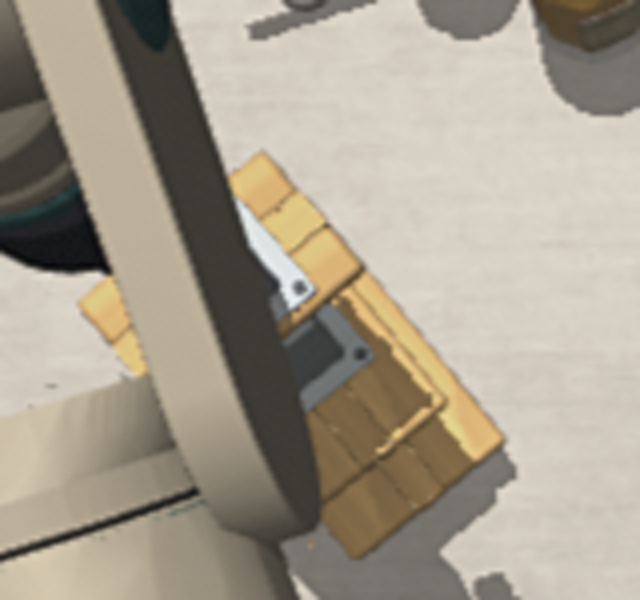

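Emit:
send_rows([
  [[0.0002,-0.0008,0.007,0],[0.0002,-0.0008,0.014,0],[0.0002,-0.0009,0.018,0],[0.0002,-0.0009,0.021,0],[0.0002,-0.001,0.024,0],[0.0002,-0.001,0.027,0],[0.0002,-0.001,0.028,0],[0.0002,-0.001,0.028,0]],
])

```text
t: 34.9
tool_pos: [0.6506, 0.2214, 0.2376]
ee_rot: [[-0.618, 0.786, 0.009], [0.786, 0.618, 0.006], [-0.001, 0.01, -1.0]]
contact_force: [-0.9, -0.4, -3.9]
width: 0.0372
```

```bash
python3 -c "
from h import *
s=state();print(s['ee_rot'][:,2])
go(.6515,.222,.2228,38.2)"
```

```text
[ 0.00889701  0.00560349 -0.99994472]
t 34.90 p [650.6 221.4 237.6] J 38.19 q [ 15.6  29.9  47.4   0.2 102.1 -22.5] w 0.0372 F [-0.9 -0.4 -3.9] T [-0.03 -0.02 -0.01]
rel mm [-0.1  0.9 14.9] turn rad -0.0002
```

Underside at 194.8, so it has engaged freely. Going down the rest of the way.

Emit:
send_rows([
  [[0,0,0.005,0],[0,0,0.009,0],[0,0,0.012,0],[0,0,0.014,0],[0,0,0.0155,0],[0,0,0.0155,0],[0,0,0.0155,0]],
])

```text
t: 35.78
tool_pos: [0.6508, 0.2215, 0.2229]
ee_rot: [[-0.618, 0.786, 0.01], [0.786, 0.618, 0.006], [-0.002, 0.011, -1.0]]
contact_force: [-1.2, -0.5, 1.8]
width: 0.0372
```

```bash
python3 -c "
from h import *
s=state();print(s['ee_rot'][:,2])
go(.6515,.222,.2228,-51.8)"
```

```text
[ 0.00989803  0.00584007 -0.99993396]
t 35.77 p [650.8 221.5 222.9] J 38.19 q [ 15.7  29.9  49.    0.2 100.4 -22.5] w 0.0372 F [-1.2 -0.5  1.8] T [-0.16  0.33 -0.02]
rel mm [-0.1  0.8  0.1] turn rad 1.5706
```

Emit:
send_rows([
  [[0,0,0,0.1],[0,0,0,0.2],[0,0,0,0.3],[0,0,0,0.4],[0,0,0,0.5],[0,0,0,0.6],[0,0,0,0.7],[0,0,0,0.8],[0,0,0,0.9],[0,0,0,1.0],[0,0,0,1.1],[0,0,0,1.2],[0,0,0,1.3],[0,0,0,1.4],[0,0,0,1.5],[0,0,0,1.58],[0,0,0,1.58],[0,0,0,1.58]],
])

```text
t: 38.02
tool_pos: [0.6511, 0.2214, 0.2233]
ee_rot: [[0.791, 0.612, 0.011], [0.612, -0.791, 0.006], [0.012, 0.002, -1.0]]
contact_force: [1.0, -0.5, 0.8]
width: 0.0371
```

```bash
python3 look.py 9; python3 -c "
from h import *
s=state();print(s['ee_rot'][:,2])
go(.6515,.222,.2228,-51.8)
im=np.load('pics/side9.npz')['im'][95:215,315:425]
cv2.imwrite('pics/sc9.png',cv2.resize(im,None,fx=5,fy=5,interpolation=cv2.INTER_CUBIC)[:,:,::-1])
"
```

```text
[ 0.01085846  0.00584223 -0.99992398]
t 38.12 p [651.1 221.5 223.3] J -52.29 q [ 15.6  29.9  49.    0.2 100.4  68. ] w 0.0374 F [ 1.6 -0.6  1.1] T [-0.27 -0.3   0.06]
rel mm [ 0.7 -0.2  0.5] turn rad -0.0086
```

View pics/sc9.png

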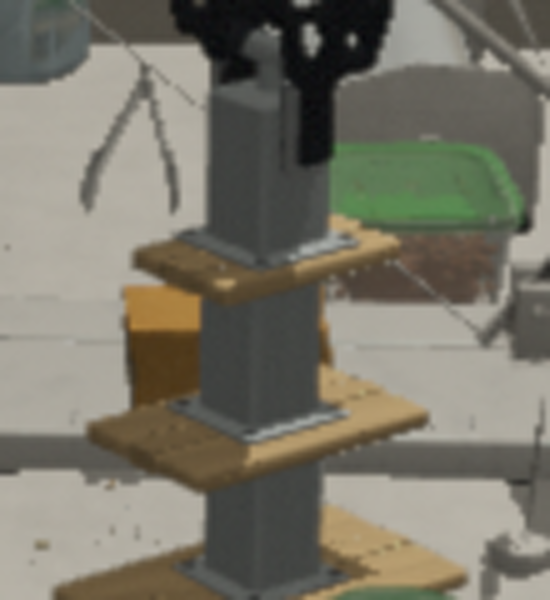

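Emit:
send_rows([
  [[0,0,0,0],[0,0,0,0],[0,0,0,0],[0,0,0,0],[0,0,-0.02,0],[0,0,-0.05,0],[0,0,-0.075,0],[0,0,-0.09,0],[0,0,-0.1,0],[0,0,-0.1,0],[0,0,-0.1,0],[0,0,-0.1,0]],
], hand=1)

```text
t: 39.62
tool_pos: [0.6499, 0.2208, 0.3223]
ee_rot: [[0.791, 0.612, 0.009], [0.612, -0.791, 0.005], [0.011, 0.001, -1.0]]
contact_force: [-0.2, 0.3, -0.3]
width: 0.0855
```

```bash
python3 -c "
from h import *
s=state();print(s['ee_rot'][:,2])
go(.6575,-.183,.2,108.9)"
```

```text
[ 0.0092437   0.00545928 -0.99994237]
t 39.62 p [649.9 220.8 322.3] J -52.29 q [ 15.6  31.4  35.7   0.2 112.3  68. ] w 0.0855 F [-0.2  0.3 -0.3] T [ 0.01  0.04 -0.04]
rel mm [-242.3  324.   120.1] turn rad -2.8133
```

Emit:
send_rows([
  [[-0.012,0.016,0,-0.165],[-0.027,0.036,0,-0.331],[-0.042,0.056,0,-0.497],[-0.057,0.076,0,-0.662],[-0.071,0.095,0,-0.828],[-0.085,0.114,0,-0.993],[-0.1,0.133,0,-1.158],[-0.114,0.152,0.005,-1.324],[-0.128,0.172,0.01,-1.49],[-0.143,0.191,0.02,-1.655],[-0.157,0.21,0.03,-1.82],[-0.171,0.229,0.045,-1.986],[-0.185,0.248,0.06,-2.151],[-0.2,0.267,0.075,-2.317],[-0.214,0.286,0.09,-2.482],[-0.228,0.305,0.105,-2.648],[-0.2423,0.324,0.12,-2.813],[-0.2423,0.324,0.12,-2.813],[-0.2423,0.324,0.12,-2.813],[-0.2423,0.324,0.12,-2.813]],
])

```text
t: 42.12
tool_pos: [0.6579, -0.182, 0.2013]
ee_rot: [[-0.946, -0.323, 0.011], [-0.323, 0.946, 0.005], [-0.012, 0.001, -1.0]]
contact_force: [0.1, 0.2, -0.1]
width: 0.0853
```

```bash
python3 look.py 10; python3 -c "
from h import *
s=state();print(s['ee_rot'][:,2])
go(.6575,-.183,.046,108.9)
edges('10',.1895,38,(648,221.1),(100,80,320,290))
d=cv2.medianBlur(np.load('pics/top10.npz')['d'],3);Z=cloud('top',d)[:,:,2]
R=np.zeros(Z.shape,bool);R[100:270,100:290]=1
print(rect(comp(R&(abs(Z-.254)<.005)),.254),rect(comp(R&(abs(Z-.275)<.007)),.275))
"
```

```text
[ 0.01044969  0.00513901 -0.99993219]
t 42.23 p [ 657.8 -182.2  201. ] J 108.89 q [ -18.8   29.3   52.3    0.5   97.9 -127.6] w 0.0856 F [ 0.4 -0.8  0.5] T [ 0.03 -0.01  0.01]
rel mm [  2.3  -0.9 155. ] turn rad -0.0002
n 1251 z 0.1897
rect (array([648.8, 221.8]), array([96.2, 63.8]), 39.5)
36.5 U [-47.9  50.6] V [-33.4  33.9]
37 U [-47.6  50.4] V [-33.   33.5]
37.5 U [-47.4  50.2] V [-32.7  33.2]
38 U [-47.2  49.9] V [-32.4  32.8]
38.5 U [-47.   49.7] V [-32.1  32.6]
39 U [-47.   49.5] V [-31.8  32.3]
39.5 U [-47.   49.2] V [-31.8  32. ]
(array([648.8, 221.8]), array([39.4, 37.8]), 39.5) (array([648.7, 221.6]), array([24.5, 12.5]), -50.5)
```

View pics/top10.png

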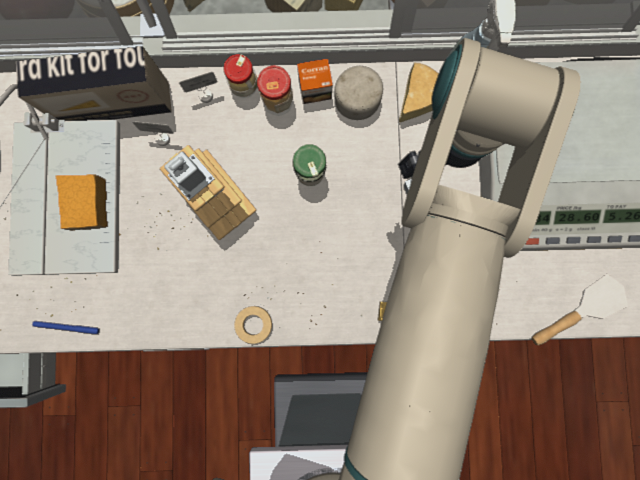

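View pics/side10.png

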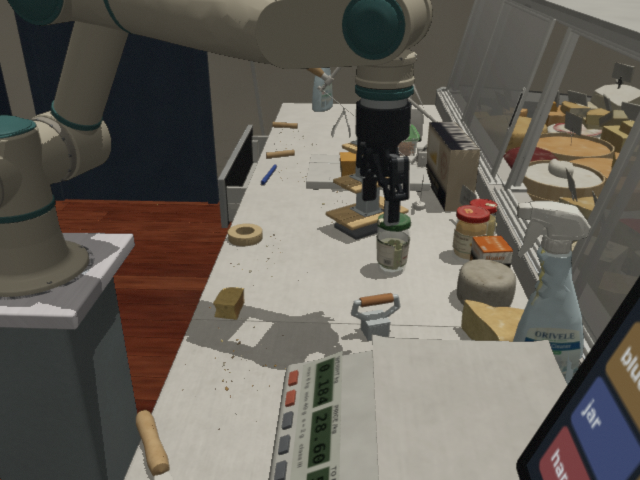

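```bash
python3 -c "
from h import *
d=cv2.medianBlur(np.load('pics/top0.npz')['d'],3);P=cloud('top',d)
print(P[150,495:640:20].round(3));print(P[100,495:640:30].round(3)); print(P[230,490:560:15].round(3))
d=cv2.medianBlur(np.load('pics/top10.npz')['d'],3);P=cloud('top',d)
print('arm',P[60:200:15,520].round(3))
"
```

```text
[[ 0.716 -0.326  0.074]
 [ 0.712 -0.36   0.085]
 [ 0.711 -0.398  0.084]
 [ 0.71  -0.435  0.085]
 [ 0.709 -0.473  0.084]
 [ 0.708 -0.511  0.084]
 [ 0.707 -0.55   0.083]
 [ 0.706 -0.587  0.083]]
[[ 0.809 -0.327  0.089]
 [ 0.809 -0.386  0.084]
 [ 0.808 -0.443  0.084]
 [ 0.806 -0.501  0.083]
 [ 0.805 -0.558  0.083]]
[[ 0.566 -0.318  0.044]
 [ 0.564 -0.344  0.051]
 [ 0.564 -0.373  0.052]
 [ 0.563 -0.402  0.052]
 [ 0.562 -0.432  0.049]]
arm [[ 0.681 -0.191  0.512]
 [ 0.661 -0.186  0.522]
 [ 0.646 -0.184  0.522]
 [ 0.633 -0.186  0.517]
 [ 0.62  -0.188  0.509]
 [ 0.609 -0.193  0.496]
 [ 0.606 -0.21   0.454]
 [ 0.585 -0.203  0.467]
 [ 0.566 -0.196  0.481]
 [ 0.548 -0.191  0.491]]
```

Emit:
send_rows([
  [[0.0005,0,0.03,0],[0.001,0,0.06,0],[0.0015,-0.001,0.09,0],[0.002,-0.001,0.11,0],[0.002,-0.001,0.13,0],[0.0023,-0.001,0.145,0],[0.0023,-0.001,0.155,0],[0.0023,-0.001,0.155,0],[0.0023,-0.001,0.155,0]],
])

```text
t: 43.35
tool_pos: [0.6581, -0.1833, 0.047]
ee_rot: [[-0.946, -0.324, 0.012], [-0.324, 0.946, 0.005], [-0.013, 0.001, -1.0]]
contact_force: [-0.3, -0.1, -0.2]
width: 0.0853
```

```bash
python3 look.py 11; python3 -c "
from h import *
go(.6575,-.183,.046,108.9)
im=np.load('pics/side11.npz')['im'][250:360,310:440]
cv2.imwrite('pics/sc11.png',cv2.resize(im,None,fx=5,fy=5,interpolation=cv2.INTER_CUBIC)[:,:,::-1])
"
```

```text
t 43.45 p [ 658.  -183.3   47.1] J 108.88 q [ -18.9   34.7   62.7    0.5   82.  -127.8] w 0.0854 F [ 1.1 -0.6 -0.6] T [ 0.03 -0.04  0.02]
rel mm [0.4 0.5 1. ] turn rad -0.0003
```

View pics/sc11.png

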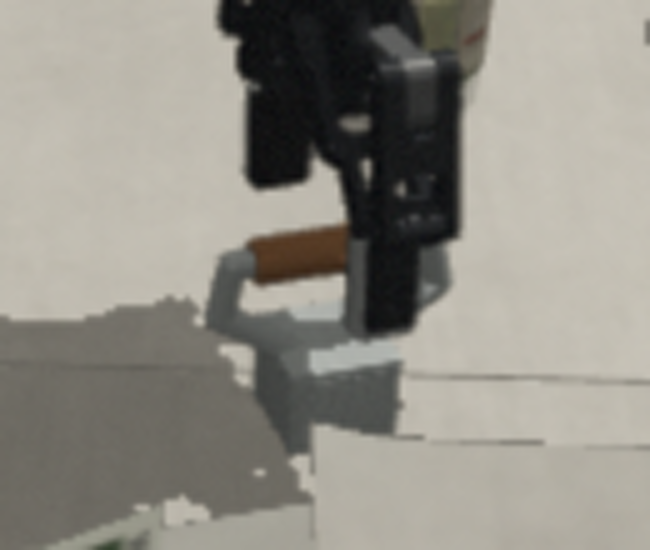

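Emit:
send_rows([
  [[0,0,0,0],[0,0,0,0],[0,0,0,0],[0,0,0,0],[0,0,0,0],[0,0,0,0],[0,0,0,0],[0,0,0,0],[0,0,0,0],[0,0,0,0]],
], hand=0)

```text
t: 44.7
tool_pos: [0.6582, -0.1834, 0.0473]
ee_rot: [[-0.946, -0.324, 0.012], [-0.324, 0.946, 0.004], [-0.013, 0.0, -1.0]]
contact_force: [-0.2, -1.9, 2.2]
width: 0.0143
```

```bash
python3 look.py 12; python3 -c "
from h import *
go(.6575,-.183,.046,108.9)
im=np.load('pics/side12.npz')['im'][250:360,310:440]
cv2.imwrite('pics/sc12.png',cv2.resize(im,None,fx=5,fy=5,interpolation=cv2.INTER_CUBIC)[:,:,::-1])
"
```

```text
t 44.80 p [ 658.1 -183.4   47.2] J 108.88 q [ -18.9   34.7   62.7    0.5   82.  -127.8] w 0.0139 F [ 0.4 -0.3  1.8] T [-0.2   0.03  0.04]
rel mm [0.5 0.6 1.2] turn rad -0.0003
```

View pics/sc12.png

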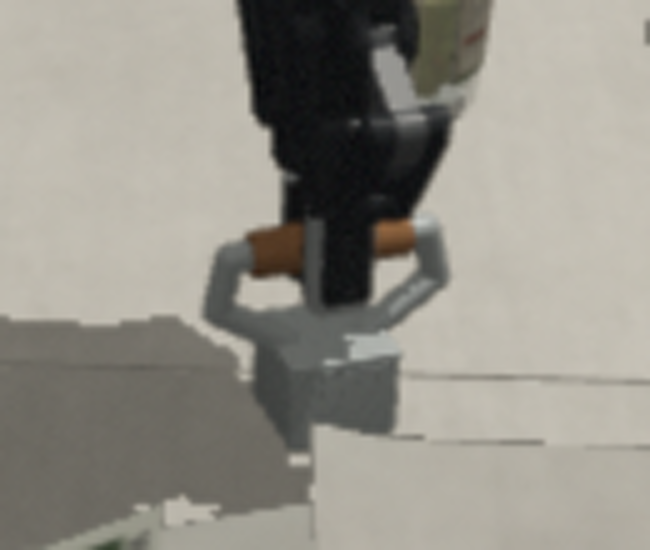

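Emit:
send_rows([
  [[0,0,-0.01,0],[0,0,-0.03,0],[0,0,-0.055,0],[0,0,-0.08,0],[0,0,-0.11,0],[0,0,-0.14,0],[0,0,-0.17,0],[0,0,-0.2,0],[0,0,-0.23,0],[0,0,-0.255,0],[0,0,-0.275,0],[0,0,-0.29,0],[0,0,-0.297,0],[0,0,-0.297,0],[0,0,-0.297,0],[0,0,-0.297,0]],
])

```text
t: 46.8
tool_pos: [0.6544, -0.1847, 0.3434]
ee_rot: [[-0.946, -0.324, 0.011], [-0.324, 0.946, 0.005], [-0.012, 0.001, -1.0]]
contact_force: [-0.2, -0.1, -1.1]
width: 0.0137
```

```bash
python3 look.py 13; python3 -c "
from h import *
s=state();print(s['ee_rot'][:,2])
go(.651,.222,.344,39.5)
d=cv2.medianBlur(np.load('pics/top13.npz')['d'],3);Z=cloud('top',d)[:,:,2]
"
```

```text
[ 0.0115124   0.00468605 -0.99992275]
t 46.90 p [ 654.4 -184.7  343.7] J 108.88 q [ -19.1   31.    33.8    0.5  114.7 -127.7] w 0.0141 F [ 0.5 -0.4 -0.9] T [ 0.02 -0.04 -0.04]
rel mm [-128.4  385.9    1.6] turn rad 1.211
```

View pics/side13.png

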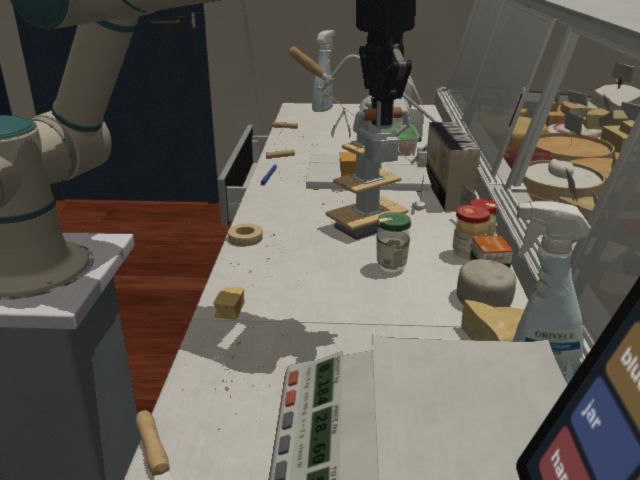

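Emit:
send_rows([
  [[-0.004,0.012,0,0.04],[-0.012,0.035,0,0.11],[-0.022,0.065,0,0.2],[-0.032,0.095,0,0.3],[-0.042,0.125,0,0.4],[-0.052,0.155,0.001,0.5],[-0.062,0.185,0.001,0.59],[-0.072,0.216,0.001,0.68],[-0.082,0.247,0.001,0.78],[-0.092,0.278,0.001,0.88],[-0.102,0.308,0.001,0.97],[-0.112,0.337,0.001,1.06],[-0.12,0.362,0.001,1.14],[-0.126,0.378,0.001,1.19],[-0.1284,0.386,0.001,1.211],[-0.1284,0.386,0.001,1.211],[-0.1284,0.386,0.001,1.211],[-0.1284,0.386,0.001,1.211]],
])

```text
t: 49.15
tool_pos: [0.6511, 0.2213, 0.3448]
ee_rot: [[-0.636, 0.772, 0.012], [0.772, 0.636, 0.005], [-0.004, 0.012, -1.0]]
contact_force: [-0.4, 0.3, -1.6]
width: 0.014
```

```bash
python3 look.py 14; python3 -c "
from h import *
s=state();print(s['ee_rot'][:,2])
go(.651,.222,.3023,39.5)
g=cv2.cvtColor(np.load('pics/side14.npz')['im'],cv2.COLOR_RGB2GRAY).astype(int)
im=np.load('pics/side14.npz')['im'][40:160,315:425]
cv2.imwrite('pics/sc14.png',cv2.resize(im,None,fx=5,fy=5,interpolation=cv2.INTER_CUBIC)[:,:,::-1])
cv2.imwrite('pics/tc14.png',cv2.resize(np.load('pics/top14.npz')['im'][90:240,110:270],None,fx=4,fy=4,interpolation=cv2.INTER_CUBIC)[:,:,::-1])
for z in (.2,.22,.24,.3,.31,.32,.33):print(z,proj('side',[.6487,.2216,z]).round(1))
for v in list(range(78,98,2))+list(range(110,136,3)):print(v,g[v,352:392])
"
```

```text
[ 0.01174752  0.00467699 -0.99992006]
t 49.25 p [651.1 221.5 344.7] J 39.47 q [ 1.570e+01  3.270e+01  3.140e+01  1.000e-01  1.152e+02 -2.370e+01] w 0.0140 F [ 0.1 -0.2 -1.5] T [-0.01  0.04  0.01]
rel mm [ 0.6 -0.3 42.4] turn rad -0.0006
0.2 [[365.9 138.6]]
0.22 [[366.3 129.2]]
0.24 [[366.6 119.7]]
0.3 [[367.8  90.1]]
0.31 [[368.   85.1]]
0.32 [[368.2  80. ]]
0.33 [[368.4  74.9]]
78 [ 73  71  71  71  72  69  67  68  66  66  67  66  69  66  69  77  91  94
  82  72  73  73  71  69  62  59  64  71  74  85  90  93 116 120 107  82
  72  73  72  75]
80 [ 72  72  72  71  67  46  64  66  66  67  66  66  69  67  69  67  67  71
  68  67  68  66  66  66  65  67  75  76  77  78  77  72  77  89 108 121
 123 108  92 100]
82 [ 72  72  72  71  70  54  65  66  65  67  65  66  65  67  66  67  67  68
  67  68  67  66  66  68  67  69  77  75  68  70  78  87  94  81  76  84
 100 120 131 116]
84 [ 73  72  72  71  69  55  65  68  67  65  67  66  67  66  66  66  68  69
  66  67  67  67  66  66  69  77  76  76  77  75  81  94  96  95  94  83
  75  79  92 112]
86 [ 73  74  72  73  71  66  65  64  65  67  67  6
[... 1763 characters left out ...]
91  92  92
  92  91  90  90]
125 [172 172 171 170 162 103  68  65  65  65  65  63  64  64  63  64  73  76
  76  76  77  77  76  78  78  77  78  80  80  85 102 106 105 101 103 102
 102 102 102 103]
128 [176 175 175 173 164  89  63  64  63  66  64  63  65  64  64  66  71  76
  76  74  76  76  77  78  79  78  78  80  80  86 106 110 110 111 110 109
 108 108 107 107]
131 [174 173 174 174 163  89  64  65  64  64  64  63  65  63  64  67  72  78
  77  76  77  76  77  78  78  78  78  80  86 105 107 109 108 107 104 107
 108 108 107 108]
134 [173 174 173 173 161  86  64  63  64  66  64  65  65  63  64  67  73  77
  75  75  76  75  76  77  78  77  77  80  85 105 110 111 113 114 115 117
 111 110 112 113]
```

View pics/sc14.png

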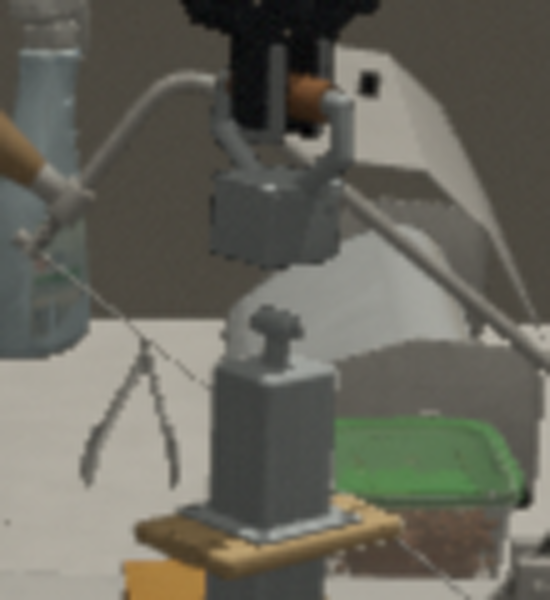

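View pics/tc14.png

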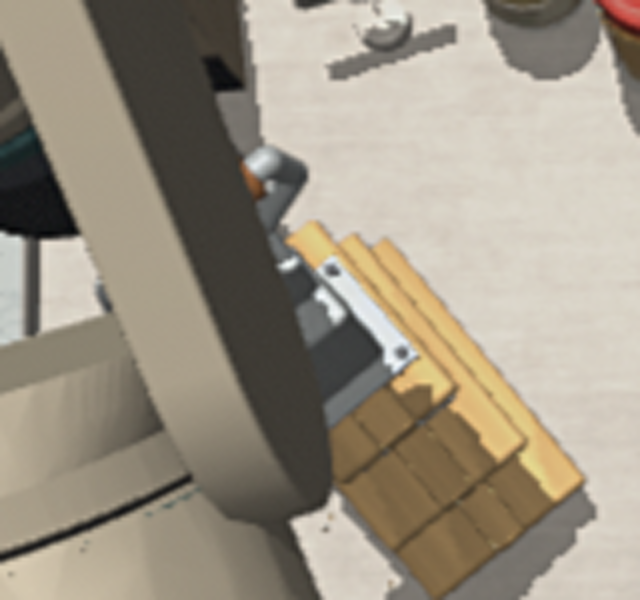

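```bash
cat > faces.py <<'E'
from h import *
import sys
def faces(tag,v0,v1,u0=358,u1=382,yaw=39.5,c=(648.7,221.6)):
    d=np.load(f'pics/side{tag}.npz')['d'];P=cloud('side',d)[v0:v1,u0:u1].reshape(-1,3)*1000
    ok=(d[v0:v1,u0:u1].ravel()>0);P=P[ok]
    q=P[:,:2]-c; r=np.radians(yaw)
    U=q@[np.cos(r),np.sin(r)];V=q@[-np.sin(r),np.cos(r)]
    m=(abs(U)<30)&(abs(V)<30)
    U,V,z=U[m],V[m],P[m,2]
    a=(V>-12)&(U<-8);b=(U>-10)&(V<-8)
    def f(s,t):
        k=np.polyfit(t,s,1);w=abs(s-np.polyval(k,t))<3;k=np.polyfit(t[w],s[w],1);return np.round([k[1],np.degrees(np.arctan(k[0])),w.sum()],2), np.round(np.std(s[w]-np.polyval(k,t[w])),2)
    print(tag,v0,v1,"z",z.min().round(),z.max().round(),"Uface",f(U[a],V[a]),"Vface",f(V[b],U[b]))
faces('14',80,90);faces('14',118,134)
faces('14',150,172);faces('9',118,134,c=(648.7,221.6))
E
python3 faces.py; python3 -c "
from h import *
for z in (.19,.255,.297,.33):print(z,proj('side',[[.6487,.2216,z],[.634,.1945,z]]).round(1).tolist())"
```

```text
14 80 90 z 303.0 326.0 Uface (array([-17.13,  -0.12,  75.  ]), np.float64(1.33)) Vface (array([-21.74,   1.67,  94.  ]), np.float64(1.41))
14 118 134 z 212.0 250.0 Uface (array([-14.17,   2.85, 114.  ]), np.float64(1.45)) Vface (array([-22.12,  -0.86, 164.  ]), np.float64(1.32))
14 150 172 z 132.0 176.0 Uface (array([-15.15,   4.25,  88.  ]), np.float64(1.37)) Vface (array([-2.205e+01,  7.000e-02,  1.820e+02]), np.float64(1.38))
9 118 134 z 213.0 251.0 Uface (array([-15.9 ,   2.64, 104.  ]), np.float64(1.26)) Vface (array([-24.13,   8.46,  61.  ]), np.float64(1.76))
0.19 [[365.7, 143.3], [358.8, 147.2]]
0.255 [[366.9, 112.4], [359.8, 115.8]]
0.297 [[367.7, 91.6], [360.5, 94.7]]
0.33 [[368.4, 74.9], [361.1, 77.6]]
```

```bash
cat > slope.py <<'E'
from h import *
def sl(tag,v0,v1,u0,u1,yaw=39.5,c=(648.7,221.6)):
    d=np.load(f'pics/side{tag}.npz')['d'];P=cloud('side',d)[v0:v1,u0:u1].reshape(-1,3)*1000
    q=P[:,:2]-c; r=np.radians(yaw)
    U=q@[np.cos(r),np.sin(r)];V=q@[-np.sin(r),np.cos(r)];z=P[:,2]
    for n,s,t in(("U",U,V),("V",V,U)):
        m=(abs(s+18)<8)&(abs(t)<30)
        m&=((t>-13)&(s<-8))
        z0=z[m].mean();A=np.c_[np.ones(m.sum()),t[m],z[m]-z0]
        k=np.linalg.lstsq(A,s[m],rcond=None)[0]
        for _ in range(4):
            w=abs(s[m]-A@k)<3;k=np.linalg.lstsq(A[w],s[m][w],rcond=None)[0]
        print(tag,n,"n",w.sum(),"z0 %.0f"%z0,"off %.2f dt %.3f dz %.3f"%tuple(k), "sd dz %.3f"%(1.4/np.sqrt(w.sum())/z[m][w].std()))
sl('14',77,92,357,383);sl('14',117,135,357,382);sl('14',150,172,356,380)
sl('13',77,92,357,383)
E
python3 slope.py
```

```text
14 U n 123 z0 314 off -17.03 dt -0.008 dz 0.003 sd dz 0.016
14 V n 156 z0 315 off -21.69 dt 0.011 dz 0.012 sd dz 0.014
14 U n 147 z0 230 off -14.38 dt 0.034 dz -0.013 sd dz 0.010
14 V n 203 z0 232 off -22.27 dt -0.003 dz -0.013 sd dz 0.009
14 U n 123 z0 149 off -15.22 dt 0.053 dz -0.031 sd dz 0.012
14 V n 201 z0 154 off -22.07 dt 0.006 dz 0.008 sd dz 0.008
13 U n 0 z0 nan off 0.00 dt 0.000 dz 0.000 sd dz nan
13 V n 0 z0 nan off 0.00 dt 0.000 dz 0.000 sd dz nanslope.py:9: RuntimeWarning: Mean of empty slice.
  z0=z[m].mean();A=np.c_[np.ones(m.sum()),t[m],z[m]-z0]
  ret = ret.dtype.type(ret / rcount)
slope.py:13: RuntimeWarning: divide by zero encountered in scalar divide
  print(tag,n,"n",w.sum(),"z0 %.0f"%z0,"off %.2f dt %.3f dz %.3f"%tuple(k), "sd dz %.3f"%(1.4/np.sqrt(w.sum())/z[m][w].std()))
  ret = _var(a, axis=axis, dtype=dtype, out=out, ddof=ddof,
  arrmean = um.true_divide(arrmean, div, out=arrmean,
  ret = ret.dtype.type(ret / rcount)
```

Emit:
send_rows([
  [[-0.0004,0.002,0.005,0],[-0.0004,0.002,0.01,0],[-0.0004,0.002,0.015,0],[-0.0004,0.002,0.018,0],[-0.0004,0.002,0.021,0],[-0.0004,0.002,0.024,0],[-0.0004,0.002,0.027,0],[-0.0004,0.002,0.028,0],[-0.0004,0.002,0.028,0]],
])

```text
t: 50.38
tool_pos: [0.6532, 0.2227, 0.3167]
ee_rot: [[-0.636, 0.772, 0.012], [0.772, 0.636, 0.005], [-0.004, 0.012, -1.0]]
contact_force: [0.3, 0.2, -1.3]
width: 0.0141
```

```bash
python3 look.py 15; python3 -c "
from h import *
s=state();print(s['ee_rot'][:,2])
go(.651,.222,.3023,39.5)
im=np.load('pics/side15.npz')['im'][40:160,315:425]
cv2.imwrite('pics/sc15.png',cv2.resize(im,None,fx=5,fy=5,interpolation=cv2.INTER_CUBIC)[:,:,::-1])
"
```

```text
[ 0.01198714  0.00472857 -0.99991697]
t 50.48 p [653.2 222.7 316.9] J 39.47 q [ 1.570e+01  3.180e+01  3.570e+01  1.000e-01  1.117e+02 -2.370e+01] w 0.0140 F [ 0.1  0.3 -1.6] T [-0.01  0.04 -0.01]
rel mm [ 0.9 -2.3 14.6] turn rad -0.0005
```

View pics/sc15.png

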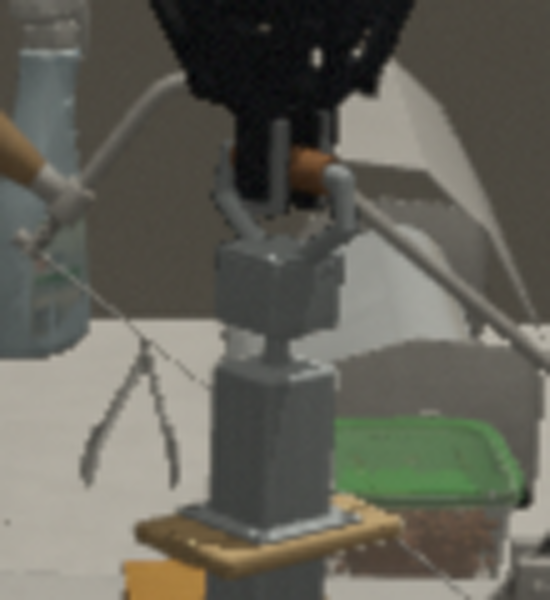

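Emit:
send_rows([
  [[0,0,0.005,0],[0,0,0.009,0],[0,0,0.012,0],[0,0,0.014,0],[0,0,0.015,0],[0,0,0.015,0],[0,0,0.015,0]],
])

```text
t: 51.35
tool_pos: [0.6534, 0.2227, 0.3022]
ee_rot: [[-0.636, 0.772, 0.012], [0.772, 0.636, 0.005], [-0.004, 0.013, -1.0]]
contact_force: [-0.0, -0.7, 0.3]
width: 0.0141
```

```bash
python3 -c "
from h import *
s=state();print(s['ee_rot'][:,2])
go(.6532,.2227,.3023,-50.5)"
```

```text
[ 0.01232313  0.00488431 -0.99991214]
t 51.35 p [653.4 222.7 302.2] J 39.47 q [ 1.570e+01  3.140e+01  3.810e+01  1.000e-01  1.098e+02 -2.370e+01] w 0.0141 F [-0.  -0.7  0.3] T [-0.01  0.02 -0.02]
rel mm [ 0.1 -0.2 -0.1] turn rad 1.5703
```

Emit:
send_rows([
  [[0,0,0,0.08],[0,0,0,0.16],[0,0,0,0.25],[0,0,0,0.34],[0,0,0,0.43],[0,0,0,0.52],[0,0,0,0.61],[0,0,0,0.7],[0,0,0,0.8],[0,0,0,0.8]],
])

```text
t: 52.6
tool_pos: [0.6534, 0.2228, 0.3022]
ee_rot: [[0.11, 0.994, 0.012], [0.994, -0.11, 0.005], [0.006, 0.012, -1.0]]
contact_force: [0.4, 0.7, 0.1]
width: 0.0139
```

```bash
python3 look.py 16; python3 -c "
from h import *
go(.6532,.2227,.3023,-50.5)
im=np.load('pics/side16.npz')['im'][40:160,315:425]
cv2.imwrite('pics/sc16.png',cv2.resize(im,None,fx=5,fy=5,interpolation=cv2.INTER_CUBIC)[:,:,::-1])
"
```

```text
t 52.70 p [653.4 222.7 302.2] J -6.25 q [1.570e+01 3.140e+01 3.810e+01 1.000e-01 1.098e+02 2.200e+01] w 0.0138 F [ 0.6  0.5 -1.5] T [0.03 0.02 0.06]
rel mm [-0.  -0.2 -0.1] turn rad 0.7722
```

View pics/sc16.png

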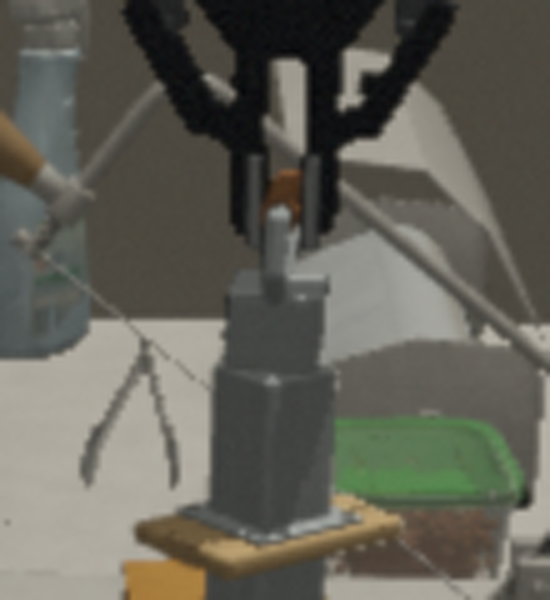

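Emit:
send_rows([
  [[0,0,0,0.08],[0,0,0,0.16],[0,0,0,0.25],[0,0,0,0.34],[0,0,0,0.43],[0,0,0,0.52],[0,0,0,0.61],[0,0,0,0.7],[0,0,0,0.775],[0,0,0,0.775],[0,0,0,0.775]],
])

```text
t: 54.08
tool_pos: [0.6535, 0.2226, 0.3025]
ee_rot: [[0.772, 0.635, 0.013], [0.635, -0.772, 0.005], [0.013, 0.005, -1.0]]
contact_force: [-0.1, -0.6, 0.0]
width: 0.0142
```

```bash
python3 look.py 17; python3 -c "
from h import *
go(.6532,.2227,.3023,-50.5)
im=np.load('pics/side17.npz')['im'][40:160,315:425]
cv2.imwrite('pics/sc17.png',cv2.resize(im,None,fx=5,fy=5,interpolation=cv2.INTER_CUBIC)[:,:,::-1])
"
```

```text
t 54.17 p [653.5 222.6 302.5] J -50.59 q [1.570e+01 3.130e+01 3.810e+01 1.000e-01 1.098e+02 6.630e+01] w 0.0142 F [ 0.8 -1.1  1.4] T [-0.26 -0.05  0.02]
rel mm [-0.2 -0.2  0.2] turn rad -0.0016
```

View pics/sc17.png

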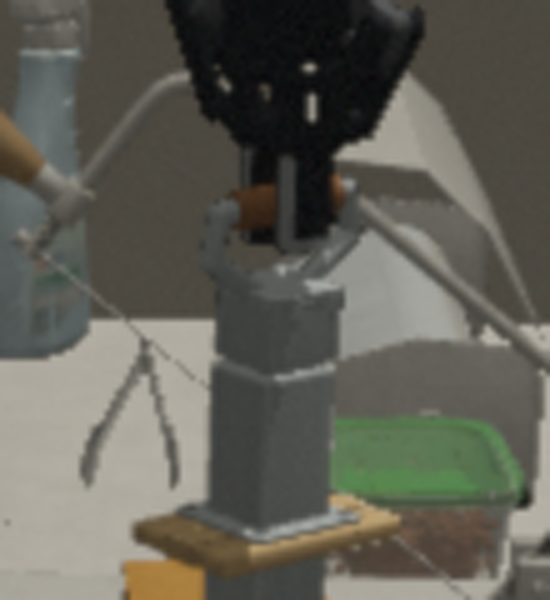

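Emit:
send_rows([
  [[0,0,0,0],[0,0,0,0],[0,0,0,0],[0,0,0,0],[0,0,0,0],[0,0,-0.01,0],[0,0,-0.025,0],[0,0,-0.04,0],[0,0,-0.055,0],[0,0,-0.06,0],[0,0,-0.06,0],[-0.02,-0.007,-0.06,0],[-0.055,-0.018,-0.06,0],[-0.095,-0.03,-0.06,0],[-0.135,-0.042,-0.06,0],[-0.175,-0.054,-0.06,0],[-0.215,-0.067,-0.06,0],[-0.25,-0.08,-0.06,0],[-0.257,-0.08,-0.06,0],[-0.257,-0.08,-0.06,0]],
], hand=1)

```text
t: 56.68
tool_pos: [0.4034, 0.1209, 0.3586]
ee_rot: [[0.773, 0.635, 0.013], [0.635, -0.773, 0.005], [0.013, 0.005, -1.0]]
contact_force: [0.3, 0.1, -0.8]
width: 0.0855
```

```bash
python3 look.py 18; python3 -c "
from h import *
go(.4,.12,.3623,-50.5)
im=np.load('pics/side18.npz')['im'][40:250,305:435]
cv2.imwrite('pics/sc18.png',cv2.resize(im,None,fx=2.8,fy=2.8,interpolation=cv2.INTER_CUBIC)[:,:,::-1])
"
```

```text
t 56.77 p [403.9 121.1 358.2] J -50.60 q [ 1.160e+01 -1.360e+01  8.140e+01  1.000e-01  1.115e+02  6.220e+01] w 0.0854 F [0.2 0.8 0.3] T [-0.05  0.05 -0.02]
rel mm [-3.7 -1.6 -4.1] turn rad -0.0017
```

View pics/sc18.png

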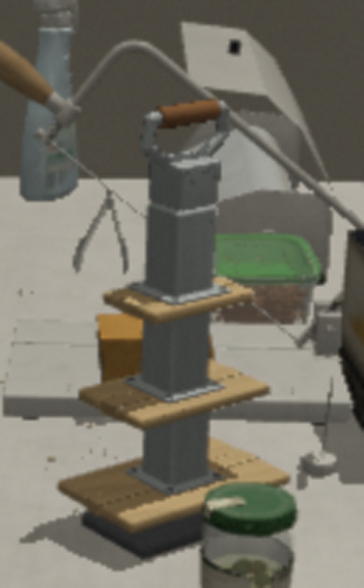

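View pics/top18.png

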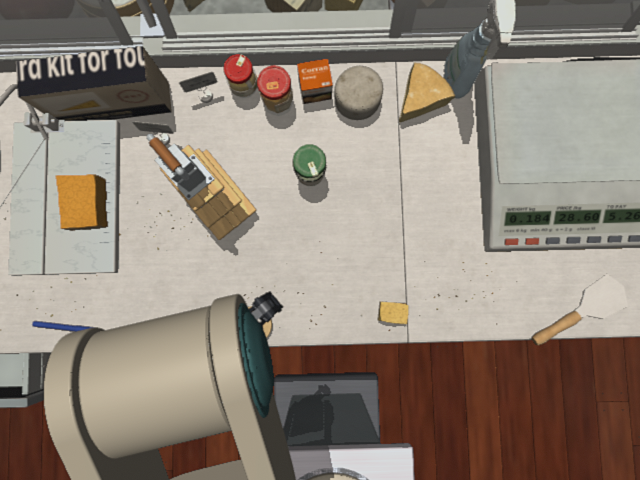

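```bash
python3 -c "
from h import *
d=cv2.medianBlur(np.load('pics/top18.npz')['d'],3);Z=cloud('top',d)[:,:,2]
R=np.zeros(Z.shape,bool);R[90:260,120:280]=1
for n,z,t in(('grip',.322,.01),('cap',.2865,.005),('small',.1895,.005),('mid',.1145,.005),('large',.0395,.005)):
    m=comp(R&(abs(Z-z)<t));print(n,m.sum(),np.median(Z[m]).round(4),rect(m,np.median(Z[m])))
def reg(u,v,w):
    m=np.zeros(Z.shape,bool);m[v-w:v+w,u-w:u+w]=1;return m
print('jar',rect(comp(reg(310,163,40)&(abs(Z-.109)<.01)),.109),'cheese',rect(comp(reg(393,313,30)&(abs(Z-.031)<.006)),.031))
d=cv2.medianBlur(np.load('pics/top10.npz')['d'],3);Z=cloud('top',d)[:,:,2]
print('tape@10',rect(comp(reg(253,325,30)&(abs(Z-.019)<.006)),.019))
"; sed -i 's/^faces(.14.*//;s/^faces(.9.*//' faces.py; sed -i "/^faces('14',150/d" faces.py; python3 -c "
from faces import *
faces('18',96,108);faces('18',118,134);faces('18',158,172)"
```

```text
grip 560 0.3241 (array([648.2, 222.4]), array([77.8, 15.8]), 40.0)
cap 228 0.2863 (array([658.3, 214.5]), array([39.7, 14. ]), 36.8)
small 1187 0.1896 (array([648.8, 221.9]), array([96.6, 63.9]), 38.6)
mid 1157 0.114 (array([648.2, 221.3]), array([127.7,  79.7]), 38.2)
large 1129 0.0391 (array([651.1, 220.4]), array([159.9,  95.3]), 37.9)
jar (array([693.5,  27.4]), array([61.9, 60.3]), 43.0) cheese (array([ 409.9, -128.2]), array([52.4, 40.2]), 87.4)
tape@10 (array([393.8, 147.6]), array([71.4, 70.8]), -46.4)
18 96 108 z 265.0 293.0 Uface (array([-12.8,   2.9,  82. ]), np.float64(1.3)) Vface (array([-20.31,   1.7 ,  92.  ]), np.float64(1.23))
18 118 134 z 213.0 250.0 Uface (array([-14.11,   1.58, 116.  ]), np.float64(1.43)) Vface (array([-21.93,   0.51, 173.  ]), np.float64(1.45))
18 158 172 z 129.0 167.0 Uface (array([-14.57,   8.58,  68.  ]), np.float64(1.22)) Vface (array([-22.25,   0.53, 136.  ]), np.float64(1.38))
```

```bash
python3 -c "
from station import *
print(close_job())"
```

```text
the job is handed in; nothing more can be done
None
```

The tasting stand is up on its steel foot and handed in at about 57 s. The order from the bottom is large board, middle board, small board, then the handle. Each piece was set crosswise, sunk to the shoulder, turned about 90° clockwise and released.

**Final measurements** (top camera, except the handle offset, which uses the side camera):

| Piece | Measured top surface | Expected | Yaw | Sideways offset from the piece below |
|---|---|---|---|---|
| Large board | 39.1 mm | 40 mm | 37.9° (foot 38.9°) | about 2 mm |
| Middle board | 114.0 mm | 115 mm | 38.2° | about 3 mm |
| Small board | 189.6 mm | 190 mm | 38.6° | about 1 mm |
| Handle cap | 286.3 mm | 287 mm | 40.0° (from the grip) | about 2 mm |

- **Height and yaw:** The camera also reads the bare table about 1 mm low, so these heights fit full seating. Neighbouring pieces are within about 1.5° of each other.
- **Level:** I did not measure level as an angle. The last side view shows the stack upright.
- **Bystanders:** The jar and cheese are where they started, to within 0.5 mm. The tape roll had not moved when last seen clearly, before the handle was picked up. The arm hid it in the last picture, but did not go near it after that.
- **Contact:** The gripper is open and well clear of everything, and the force readings I checked stayed below about 7 N.

**Disagreements:**
- Camera and robot positions differed by 2 to 3 mm, so I aligned each piece by camera measurements relative to the piece below it.
- The two edge measurements of the small board's yaw, after locking and at the end, differed by about 1°.
- The tool was tilted by about 0.01 rad through the job, which did not affect seating.

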